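Line up branch sections by thickness on the specimen board

ROBOT

A 6-joint arm with a two-finger parallel gripper is mounted at the origin on the work surface. World frame = base frame: x ahead of the robot, y to its left, z up, the work surface at z = 0. Lengths are in mm, angles in rad, forces in N, time in s.
With the tool pointing down it reaches from about 400 to 825 mm from the base axis. Payload 7 kg.
Tool frame: the origin (TCP) lies between the finger pads; the fingertips stand ctrl.tip_reach ahead of it and the grasp point (between the pads) is the TCP (ctrl.tip_reach is the distance from the TCP to the fingertips, in mm); z points along the fingers, y is the direction in which the jaws open and shut (so a half turn about z gives the same grasp; the last joint's range is limited). The gripper opens to 85 mm and grips with 20 to 120 N. Pads are 22 mm wide; open, the fingers measure 114 mm over their backs; the gripper's body (76 mm by 85 mm) begins 54 mm behind the grasp point. The pads swing forward as they close: fully open they stand 13 mm farther back than shut.
Start: joints at [-1.024, 0.359, 0.012, 0, -1.224, -0.288], TCP at [172.72, -652.505, 216.302] pointing down, gripper open.
Joint ranges: [-3.07, 3.07], [-1.43, 2.12], [-1.02, 1.25], [-3.03, 1.67], [-3.05, -0], [-3.03, 3.03]. Speed limits (rad/s): [2.39, 2.39, 3.01, 3.14, 3.14, 3.14].

INTERFACE

Orientations are given as a unit quaternion [x, y, z, w].
In Python, from station import ctrl gives the robot as it stands. The module is installed in compiled form; this text tells all that it offers.
- The arm moves only by the tool send_rows, never from a script. Its arguments are lists of equal length, an entry for each row: "dp": the shift along the tool's x, y, z in mm, a list of three; "turn": the turn about the tool's z in degrees. In form: {"dp": [[tx, ty, tz], ...], "turn": [turn, ...]}. A call has 1 to 12 rows; each row shifts and turns the pose as measured when the row begins, along the tool's axes as they then stand; what a row does not reach is not made up. A row lasts 1/12 s, in which the tool goes at most 41.7 mm and 7.16 degrees, less where a joint would pass 70% of its speed; a pose out of reach is approached as far as the arm can. A call is refused whole if a number of a shift passes 41.7 or a number of a turn 7.16, either way. A call with a gripper value outside its range is refused whole. "jaw" is the opening, from -1 (shut) to 1 (fully open), so that 0 is half open, set as the call begins (left out, the last holds). The fingers move at their own pace and stop on an object; "grip_force" is the grip in N (left out, the last holds). Time passes only in rows, so rows that do not move let the fingers close. It gives the time, the measured TCP pose, the force and the opening at its end, in the units of the state.
- ctrl.read_state(): the state, without advancing time (a new reading comes with each control period).
- ctrl.read_camera(name): name is "scene" or "side" or "wrist"; returns (picture, depth): 480x640x3 uint8, red, green, blue; 480x640 float32, mm along the optical axis (not along the pixel's ray), 0 where there is no reading.
- ctrl.get_calibration(name): a dict with "mtx" (3x3 intrinsics, pixels), "k1" (the pictures are not rectified: a ray, as slopes to the right and down, at radius r is drawn at 1 + k1 r^2 times it, then the intrinsics apply), "R" (3x3) and "t" (3): a world point X has camera coordinates R X + t. Camera axes: x right, y down, z forward; pixel columns grow to the right and rows downward; lengths in mm; the calibration is good to about 2 mm. A picture is of the moment at which its call begins: read the wrist's pose just before it. get_calibration takes no time and is no camera call; for the wrist camera it gives the pose at the moment of the call.
- ctrl.sign_off(): hands the job in, once; it reports no verdict.
Trained networks look in the newest picture that a camera, given by its name, has taken for a name from the list of things; names that differ only in an ending like _2 or _b are one class to them, and where a whole thing is asked for, a point or a joint stands for the part that bears it (a point fixed in the world has none). Each returns a list of dicts, best first, with "confidence" (0 to 1); they miss things now and then, are a little off and sometimes report something else, mostly with a low value. They report only what shows in the picture. A call takes as long as a camera call. They do not tell look-alikes from the thing itself.
- ctrl.silhouettes(target, camera): "region" (480x640 bool, what is visible of it) and "at" ([column, row] in pixels, amid what is visible of it).
- ctrl.place_of(target, camera): "at" ([column, row] in pixels: a listed point, or the origin of a listed thing).
The state is a dict: "t": time; "joint_positions": joint angles; "qvel": joint speeds; "joint_efforts": joint torques, N m; "eef_pos": TCP position; "ee_rot": TCP orientation; "ft_force": force on the tool from outside, world axes, zero at the start; "wrist_torque": the same for the moment, N m; "width": opening from 0.0 (shut) to 1.0 (fully open).
Only numpy, scipy, OpenCV 4.12 (cv2) and the standard library are available. Lean on these libraries where they do the work, as an engineer would, in place of code of your own. Each camera call takes 0.05 s, during which the arm holds its last target. There are 200 camera calls.

TASK

Line up the four cut branch sections on the green specimen board in order of thickness, whatever their heights, each standing upright and centred on its own printed circle: the thinnest on the end circle beside the magnifying glass, through to the thickest on the end circle beside the phone. Leave the magnifying glass and the phone where they lie.

Things in the scene. Friction and masses are not known exactly. Their poses are not given: they have to be found in the camera images.
- section_thin: the thinnest branch section: an upright round piece of cut branch, dark bark, pale cut face with growth rings; 26 mm across, 50 mm tall, loose, under 0.12 kg, standing on the table. Origin at the centre of its underside, z up along its axis.
- section_slim: the second thinnest branch section: an upright round piece of cut branch, dark bark, pale cut face with growth rings; 36 mm across, 60 mm tall, loose, under 0.12 kg, standing on the table. Origin at the centre of its underside, z up along its axis.
- section_stout: the second thickest branch section: an upright round piece of cut branch, dark bark, pale cut face with growth rings; 46 mm across, 45 mm tall, loose, under 0.12 kg, standing on the table. Origin at the centre of its underside, z up along its axis.
- section_thick: the thickest branch section: an upright round piece of cut branch, dark bark, pale cut face with growth rings; 56 mm across, 55 mm tall, loose, under 0.12 kg, standing on the table. Origin at the centre of its underside, z up along its axis.
- circle_a: printed white circle, 70 mm across with a white centre dot, at the robot's left (+y) end of the row of four on the fixed green specimen board (110 by 340 by 6 mm); neighbouring circles are about 80 mm apart, centre to centre. Origin at its centre on the board's top face, 6 mm above the table; y along the row to the left, x across the board, away from the robot.
- circle_b: printed white circle, 70 mm across with a white centre dot, second from the left of four on the fixed green specimen board (110 by 340 by 6 mm); neighbouring circles are about 80 mm apart, centre to centre. Origin at its centre on the board's top face, 6 mm above the table; y along the row to the left, x across the board, away from the robot.
- circle_c: printed white circle, 70 mm across with a white centre dot, third from the left of four on the fixed green specimen board (110 by 340 by 6 mm); neighbouring circles are about 80 mm apart, centre to centre. Origin at its centre on the board's top face, 6 mm above the table; y along the row to the left, x across the board, away from the robot.
- circle_d: printed white circle, 70 mm across with a white centre dot, at the robot's right (-y) end of the row of four on the fixed green specimen board (110 by 340 by 6 mm); neighbouring circles are about 80 mm apart, centre to centre. Origin at its centre on the board's top face, 6 mm above the table; y along the row to the left, x across the board, away from the robot.
- magnifier: hand magnifying glass lying flat just off one end of the board, loose: round black-rimmed lens 76 mm across, 12 mm high, black handle reaching 140 mm from the lens centre along +x. Origin at the lens centre, on the table.
- phone: black mobile phone lying flat just off the other end of the board, loose, 150 (x) by 72 (y) by 9 mm. Origin at the centre of its underside.
Not all that is in view belongs to the job. What is shaped like the magnifier but blue is not meant.

How it is judged:
By the outcome, as a careful person would: the job done as asked, in the order asked, and still so for the second after the job is handed in, with the robot touching nothing.
It also fails if it takes over 93 s, if anything falls off the work surface, if the arm or the gripper's body presses on something with over 40 N, if the wrist force passes 120 N, or if a joint passes its speed limit or range.

## Working session

There is one attempt and no reset: what is moved stays moved. The work goes in short steps, Python scripts to look and compute and a tool call to move; the robot and the scene stay as the last step left them, time stands still between calls to the robot, and variables do not carry over. Pictures are saved under pics/ and viewed, about 12 in all and at most 16, crops included, and the job is handed in when it is done.

Besides the shell and the picture viewer there is one more tool, called after "Emit:" as name(argument=value, ...) on one line, values as JSON. send_rows: Moves the arm, as the interface text tells. Its arguments: {"type":"object","properties":{"dp":{"type":"array"},"turn":{"type":"array"},"jaw":{"type":"number"},"grip_force":{"type":"number"}},"required":["dp","turn"]}

```bash
mkdir -p pics
cat > h.py <<'E'
import numpy as np, cv2
from station import ctrl
def grab(n,fn=None):
    c=ctrl.get_calibration(n); im,d=ctrl.read_camera(n)
    if fn: cv2.imwrite('pics/'+fn,im[:,:,::-1])
    return c,im,d
def ray(c,px):
    px=np.atleast_2d(np.array(px,float))
    n=(np.linalg.inv(c['mtx'])@np.c_[px,np.ones(len(px))].T).T[:,:2]; u=n.copy()
    for _ in range(10): u=n/(1+c['k1']*(u**2).sum(1,keepdims=True))
    return np.c_[u,np.ones(len(u))]
def atz(c,px,z):   # world points of pixels on plane z
    R=np.array(c['R']);t=np.array(c['t']); o=-R.T@t; d=ray(c,px)@R
    return o+d*((z-o[2])/d[:,2])[:,None]
def cloud(c,d,px):
    px=np.asarray(px); z=d[px[:,1],px[:,0]]; k=z>0
    return (ray(c,px[k])*z[k,None]-np.array(c['t']))@np.array(c['R'])
def proj(c,X):
    p=np.array(c['R'])@np.array(X,float)+c['t']; u=p[:2]/p[2]; u=u*(1+c['k1']*(u@u)); return (c['mtx']@np.r_[u,1])[:2]
E
python3 - <<'E'
from h import *
print(ctrl.read_state(), ctrl.tip_reach)
for n in ['scene','side']:
    c,im,d=grab(n,n+'0.png'); o=-np.array(c['R']).T@c['t']; print(n,o.round(),np.array(c['R'])[2].round(2))
    for t in ['section_thin','section_slim','section_stout','section_thick','circle_a','circle_b','circle_c','circle_d','magnifier','phone']:
        for r in ctrl.place_of(t,n)[:5]:
            z=6 if 'circle' in t else 0
            print(t,round(r['confidence'],2),np.round(r['at']),atz(c,r['at'],z)[0].round())
E
```

```text
{'t': 0.0, 'joint_positions': array([-1.02390103e+00,  3.59376980e-01,  1.10951095e-02, -3.07778449e-04,
       -1.22410634e+00, -2.88091931e-01]), 'qvel': array([ 1.66125864e-03, -7.67006929e-05, -1.22016239e-03,  7.11383506e-04,
        1.10608759e-03,  1.38647982e-03]), 'joint_efforts': array([-1.17101640e-04, -5.83322346e+01,  2.93415034e+01,  6.93693817e+00,
       -6.13004682e-03,  1.99122758e-05]), 'eef_pos': array([ 172.58231969, -652.06328058,  215.39352033]), 'ee_rot': array([-1.28988842e-01,  9.91645715e-01,  7.86244889e-04, -1.90467260e-04]), 'ft_force': array([ 0.70490237, -0.38618371,  0.04683317]), 'wrist_torque': array([ 0.02132131,  0.00910838, -0.00764726]), 'width': 1.0060113214178394} 19.0
scene [1222.  281.  908.] [-0.62 -0.18 -0.76]
section_thin 0.74 [328. 231.] [439.  94.   0.]
section_slim 0.73 [222. 216.] [ 452. -187.    0.]
section_thick 0.84 [257. 222.] [451. -90.   0.]
circle_a 0.98 [228. 272.] [ 624. -100.    6.]
circle_a 0.94 [288. 294.] [648.  52.   6.]
circle_a 0.84 [257. 282.] [633. -25.   6.]
circle_a 0.79 [200. 259.] [ 604. -180.    6.]
circle_b 0.9
[... 1145 characters left out ...]
ircle_a 0.49 [339. 200.] [ 611. -173.    6.]
circle_b 0.89 [298. 223.] [634. -22.   6.]
circle_b 0.62 [274. 234.] [651.  51.   6.]
circle_b 0.52 [319. 212.] [621. -95.   6.]
circle_b 0.49 [339. 200.] [ 611. -173.    6.]
circle_c 0.89 [298. 223.] [634. -22.   6.]
circle_c 0.62 [274. 234.] [651.  51.   6.]
circle_c 0.52 [319. 212.] [621. -95.   6.]
circle_c 0.49 [339. 200.] [ 611. -173.    6.]
circle_d 0.89 [298. 223.] [634. -22.   6.]
circle_d 0.62 [274. 234.] [651.  51.   6.]
circle_d 0.52 [319. 212.] [621. -95.   6.]
circle_d 0.49 [339. 200.] [ 611. -173.    6.]
magnifier 0.73 [224. 250.] [712. 158.   0.]
magnifier 0.61 [339. 419.] [264. 398.   0.]
phone 0.76 [354. 179.] [ 645. -314.    0.]
```

View pics/scene0.png

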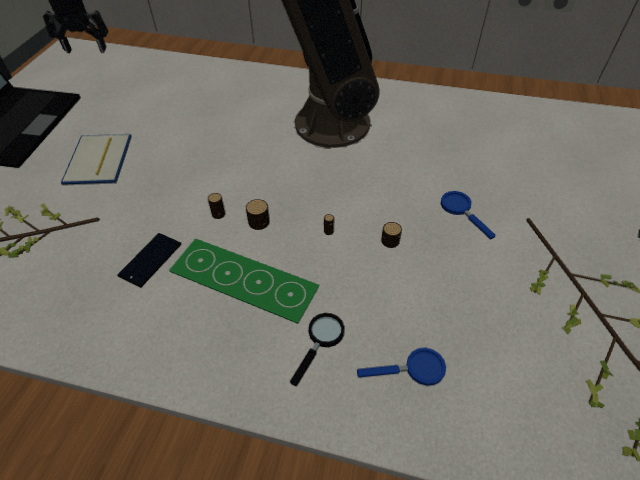

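View pics/side0.png

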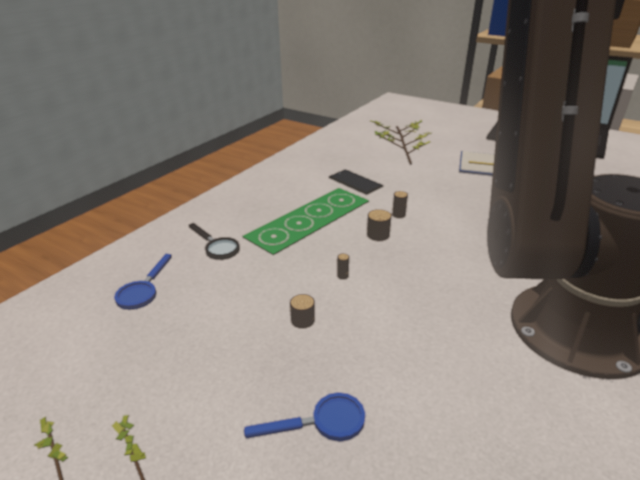

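The black magnifying glass is at scene (327,332), at the +y end. The phone is at (150,258), at the -y end. The blue magnifiers at (457,204) and (426,366) are decoys. The sections in the scene picture are slim (216,206), thick (258,214), thin (328,224) and stout (392,234). That gives thin→a, slim→b, stout→c and thick→d. I'll turn the jaws across the board first.

Emit:
send_rows(dp=[[0,0,-10],[0,0,-10],[0,0,-10],[0,0,-10],[0,0,-10],[0,0,-10],[0,0,-10],[0,0,-10],[0,0,-10],[0,0,-10],[0,0,0]], turn=[-7,-7,-7,-7,-7,-7,-7,-7,-7,-3,0], jaw=1)

```text
t: 2.02
eef_pos: [172.3, -651.8, 319.7]
ee_rot: [-0.661, 0.75, 0.001, 0.0]
ft_force: [-0.1, -0.7, 1.1]
width: 0.999
```

```bash
cat >> h.py <<'E'
from scipy.spatial.transform import Rotation as Ro
def go(target,s=None,n=None):  # tool-frame shift to the target
    s=s or ctrl.read_state(); R=Ro.from_quat(s['ee_rot']).as_matrix(); d=R.T@(np.array(target)-s['eef_pos'])
    print('pos',s['eef_pos'].round(1),'t',round(s['t'],1),'w',round(s['width'],3),'yang',np.degrees(np.arctan2(R[1,1],R[0,1])).round(1),'shift',d.round(1),'rows',np.ceil(np.abs(d).max()/40)); return d
E
python3 - <<'E'
from h import *
s=ctrl.read_state();go([500,-60,400]);print(s['joint_positions'].round(2), Ro.from_quat(s['ee_rot']).as_matrix().round(3))
c=ctrl.get_calibration('wrist');R=np.array(c['R']);print((-R.T@c['t']-s['eef_pos']).round(),R.round(2),c['mtx'])
E
```

```text
pos [ 172.3 -651.8  319.7] t 2.0 w 0.999 yang 172.8 shift [-628.6 -250.3  -79.3] rows 16.0
[-1.02  0.32  0.18 -0.   -1.44  0.9 ] [[-0.126 -0.992 -0.001]
 [-0.992  0.126  0.002]
 [-0.002  0.002 -1.   ]]
[ -9. -73. 158.] [[-0.99  0.12  0.  ]
 [ 0.12  0.95  0.29]
 [ 0.04  0.29 -0.96]] [[361.24887386   0.         322.66131482]
 [  0.         361.24887386 241.32995364]
 [  0.           0.           1.        ]]
```

Emit:
send_rows(dp=[[-36,-16,-4],[-36,-16,-4],[-36,-16,-4],[-36,-16,-4],[-36,-16,-4],[-36,-16,-4],[-36,-16,-4],[-36,-16,-4],[-36,-16,-4],[-36,-16,-4],[-36,-16,-4],[-36,-16,-4]], turn=[0,0,0,0,0,0,0,0,0,0,0,0])

```text
t: 3.02
eef_pos: [426.8, -238.1, 361.1]
ee_rot: [-0.645, 0.764, 0.006, 0.001]
ft_force: [0.8, -1.2, 0.6]
width: 1.001
```

Emit:
send_rows(dp=[[-36,-16,-4],[-36,-16,-4],[-36,-16,-4],[-36,-16,-4],[-36,-16,-4],[-36,-16,-4],[0,0,0],[0,0,0]], turn=[0,0,0,0,0,0,3,0])

```text
t: 3.68
eef_pos: [564.8, -23.0, 384.6]
ee_rot: [-0.62, 0.785, 0.006, 0.002]
ft_force: [-0.1, -0.5, -0.1]
width: 1.002
```

Run:
```python
from h import *
go([520,-60,390]); c,im,d=grab('wrist','w1.png')
for t in ['section_thin','section_slim','section_stout','section_thick','circle_a','magnifier','phone']:
    for r in ctrl.place_of(t,'wrist')[:5]:
        print(t,round(r['confidence'],2),np.round(r['at']),atz(c,r['at'],6 if 'circle' in t else 0)[0].round(1))
H=dict(thin=50,slim=60,stout=45,thick=55)
yy,xx=np.mgrid[0:480,0:640]; P=np.zeros((480,640,3)); m=d>0
P[m]=cloud(c,d,np.c_[xx[m],yy[m]])
k=((P[...,2]>38)&(P[...,2]<70)).astype(np.uint8)
n,l,st,ce=cv2.connectedComponentsWithStats(k)
for i in range(1,n):
    if st[i,4]<60: continue
    q=P[l==i]; z=np.percentile(q[:,2],80); top=(l==i)&(P[...,2]>z-6)
    (u,v),r=cv2.minEnclosingCircle(np.argwhere(top)[:,::-1].astype(np.float32))
    print(ce[i].round(),st[i,4],'z',z.round(1),'med',np.median(P[top],0).round(1),'circ',atz(c,[[u,v]],z)[0].round(1),'diam',(np.ptp(P[top][:,:2],0)).round(1))
```

```text
pos [564.8 -23.  384.6] t 3.7 w 1.002 yang 166.6 shift [46.4 35.1 -5.7] rows 2.0
section_thin 0.83 [416. 238.] [439.8  97.    0. ]
section_slim 0.62 [375.  37.] [ 447.7 -198.3    0. ]
section_stout 0.42 [433. 319.] [433.9 246.3   0. ]
section_thick 0.57 [386. 119.] [453.6 -89.    0. ]
circle_a 0.87 [280. 247.] [649.9  60.1   6. ]
circle_a 0.8 [262.  78.] [ 610.2 -182.3    6. ]
circle_a 0.77 [273. 194.] [638.3 -22.6   6. ]
magnifier 0.92 [257. 309.] [718.1 158.    0. ]
magnifier 0.87 [532. 368.] [267.9 391.7   0. ]
magnifier 0.75 [271. 413.] [756.1 373.7   0. ]
phone 0.52 [261. 140.] [ 635.5 -102.2    0. ]
[379.  27.] 872 z 61.8 med [ 450.7 -197.5   61.1] circ [ 450.9 -197.5   61.8] diam [35.5 35.7]
[395. 119.] 1562 z 57.1 med [450.8 -87.5  56.4] circ [450.8 -87.7  57.1] diam [54.7 56.1]
[424. 245.] 292 z 51.8 med [438.8  93.8  51.2] circ [438.6  93.8  51.8] diam [25.6 25.3]
```

View pics/w1.png

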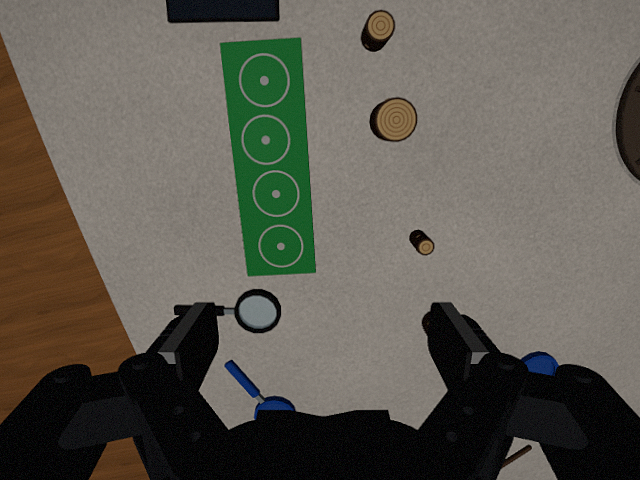

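The picture shows four sections with dark bark: slim (379,27), thick (395,119), thin (424,245), and stout half hidden behind the finger at (433,320). The circles, from d to a, have their dots at (264,80), (265,140), (276,193) and (281,246). The black magnifier is at (258,310). I'll take the dots by colour.

```bash
cat >> h.py <<'E'
def dots(c,im):
    hsv=cv2.cvtColor(im,cv2.COLOR_RGB2HSV); g=cv2.inRange(hsv,(45,90,40),(85,255,255))
    b=cv2.morphologyEx(g,cv2.MORPH_CLOSE,np.ones((25,25)))
    n,l,st,ce=cv2.connectedComponentsWithStats(cv2.bitwise_and(b,255-g))
    out=[]
    for i in range(1,n):
        if 15<st[i,4]<300 and max(st[i,2:4])<25 and min(st[i,2:4])/max(st[i,2:4])>.6: out.append((ce[i],st[i,4],atz(c,ce[i],6)[0]))
    return out
E
python3 - <<'E'
from h import *
c,im,d=grab('wrist')
for o in dots(c,im): print(o[0].round(1),o[1],o[2].round(1))
go([450.8,-87.6,200])
E
```

```text
[264.6  81.8] 65 [ 608.4 -179.2    6. ]
[265.8 141. ] 65 [ 628.2 -101.9    6. ]
[276.  194.6] 55 [634.6 -23.2   6. ]
[280.7 247. ] 49 [649.4  58.2   6. ]
pos [563.9 -25.6 385.8] t 4.1 w 1.002 yang 166.6 shift [ 88.6  94.7 185.3] rows 5.0
```

Emit:
send_rows(dp=[[22,24,36],[22,24,36],[22,24,36],[22,22,36],[0,0,20],[0,0,10],[0,0,0],[0,0,0]], turn=[-3,0,0,0,0,0,0,0])

```text
t: 4.8
eef_pos: [461.3, -89.5, 223.2]
ee_rot: [-0.639, 0.769, 0.004, 0.006]
ft_force: [0.4, 0.7, 0.8]
width: 1.003
```

```bash
cat >> h.py <<'E'
def tops(c,d,lo=38,hi=72,fmin=60):
    yy,xx=np.mgrid[0:480,0:640]; P=np.zeros((480,640,3)); m=d>0
    P[m]=cloud(c,d,np.c_[xx[m],yy[m]])
    n,l,st,ce=cv2.connectedComponentsWithStats(((P[...,2]>lo)&(P[...,2]<hi)).astype(np.uint8))
    for i in range(1,n):
        if st[i,4]<fmin: continue
        z=np.percentile(P[l==i][:,2],80); top=(l==i)&(P[...,2]>z-6)
        (u,v),r=cv2.minEnclosingCircle(np.argwhere(top)[:,::-1].astype(np.float32))
        print('top',ce[i].round(),'z',z.round(1),'circ',atz(c,[[u,v]],z)[0][:2].round(1),'med',np.median(P[top],0)[:2].round(1),'diam',np.ptp(P[top][:,:2],0).round(0))
E
python3 - <<'E'
from h import *
c,im,d=grab('wrist'); tops(c,d); go([450.8,-87.6,30])
for o in dots(c,im): print(o[0].round(1),o[1],o[2].round(1))
E
```

```text
top [313.  86.] z 61.9 circ [ 449.8 -198.3] med [ 449.8 -198.4] diam [36. 36.]
top [335. 213.] z 57.1 circ [450.3 -87.8] med [450.3 -88. ] diam [55. 56.]
top [374. 368.] z 51.8 circ [438.1  92.2] med [438.1  92.5] diam [26. 26.]
pos [461.5 -89.3 223.4] t 4.8 w 0.998 yang 169.5 shift [  3.1  11.3 193.3] rows 5.0
[164.6 143.7] 120 [ 608.8 -179.3    6. ]
[168.9 220. ] 100 [ 628.4 -101.6    6. ]
[184.2 286.9] 89 [635.1 -22.8   6. ]
```

Emit:
send_rows(dp=[[3,11,25],[0,0,35],[0,0,35],[0,0,35],[0,0,30],[0,0,25],[0,0,10],[0,0,0]], turn=[0,0,0,0,0,0,0,0])

```text
t: 5.52
eef_pos: [467.3, -85.5, 33.0]
ee_rot: [-0.641, 0.768, -0.004, 0.017]
ft_force: [-0.4, 1.0, -0.3]
width: 1.0
```

Run:
```python
from h import *
go([450.3,-87.8,30]); print(ctrl.read_state()['ee_rot'])
```

```text
pos [467.3 -85.5  33. ] t 5.5 w 1.0 yang 169.7 shift [ 5.3 16.4  2.4] rows 1.0
[-0.64077462  0.76752992 -0.00379192  0.01706843]
```

Emit:
send_rows(dp=[[0,0,-35],[0,0,-35],[0,0,-35],[0,0,-35],[0,0,0],[0,0,0]], turn=[0,0,0,0,0,0])

```text
t: 6.02
eef_pos: [468.1, -87.5, 186.6]
ee_rot: [-0.642, 0.767, -0.006, 0.018]
ft_force: [-0.2, -0.2, -0.5]
width: 0.999
```

```bash
cat >> h.py <<'E'
def tilt():
    z=Ro.from_quat(ctrl.read_state()['ee_rot']).as_matrix()[:,2]; print('tool z',z.round(4))
E
python3 - <<'E'
from h import *
c,im,d=grab('wrist'); tops(c,d); go([450.3,-87.8,30]); tilt()
E
```

```text
top [327.  75.] z 61.9 circ [ 449.9 -198.1] med [ 449.6 -198.4] diam [36. 35.]
top [349. 218.] z 57.1 circ [450.2 -87.9] med [450.1 -88.2] diam [55. 56.]
top [388. 389.] z 51.7 circ [438.   91.5] med [438.2  91.9] diam [25. 26.]
pos [469.  -87.6 187.2] t 6.1 w 1.003 yang 169.9 shift [  6.6  23.7 156.4] rows 4.0
tool z [ 0.0371  0.0136 -0.9992]
```

Emit:
send_rows(dp=[[0,-40,0],[0,-40,0],[0,-40,0],[0,-40,0],[0,0,0],[0,0,0]], turn=[0,0,0,0,0,0])

```text
t: 6.57
eef_pos: [631.0, -117.1, 193.1]
ee_rot: [-0.643, 0.766, -0.007, 0.019]
ft_force: [-0.7, 0.7, -1.0]
width: 0.999
```

Run:
```python
from h import *
go([450.3,-87.8,200]); tilt()
```

```text
pos [ 631.  -117.1  193.1] t 6.6 w 0.999 yang 170.0 shift [  2.4 182.7 -13.3] rows 5.0
tool z [ 0.0382  0.0141 -0.9992]
```

Emit:
send_rows(dp=[[0,15,0],[0,15,0],[0,15,0],[0,15,0],[0,15,0],[0,15,0],[0,15,0],[0,15,0],[0,0,0]], turn=[0,0,0,0,0,0,0,0,0])

```text
t: 7.32
eef_pos: [502.4, -95.4, 183.6]
ee_rot: [-0.643, 0.766, -0.004, 0.015]
ft_force: [0.4, -0.3, -1.1]
width: 0.997
```

Run:
```python
from h import *
go([450.3,-87.8,200]); tilt()
```

```text
pos [502.4 -95.4 183.6] t 7.3 w 0.997 yang 170.0 shift [  1.3  52.2 -17.7] rows 2.0
tool z [ 0.0272  0.0128 -0.9995]
```

Emit:
send_rows(dp=[[0,13,-3],[0,13,-3],[0,13,-3],[0,13,-3],[0,0,0],[0,0,0]], turn=[0,0,0,0,0,0])

```text
t: 7.82
eef_pos: [445.4, -85.9, 195.3]
ee_rot: [-0.643, 0.765, -0.004, 0.015]
ft_force: [1.1, 0.9, 0.2]
width: 1.002
```

Run:
```python
from h import *
go([450.3,-87.8,30]); tilt(); print(ctrl.read_state()['joint_positions'].round(3))
```

```text
pos [445.4 -85.9 195.3] t 7.8 w 1.002 yang 170.1 shift [  3.9  -1.  165.3] rows 5.0
tool z [ 0.0281  0.0127 -0.9995]
[ 0.241 -0.016 -0.5   -0.007 -1.056 -0.41 ]
```

Emit:
send_rows(dp=[[0,0,12],[0,0,12],[0,0,12],[0,0,12],[0,0,12],[0,0,12],[0,0,0],[0,0,0]], turn=[0,0,0,0,0,0,0,0])

```text
t: 8.48
eef_pos: [451.3, -84.9, 121.8]
ee_rot: [-0.644, 0.765, -0.006, 0.016]
ft_force: [0.4, 0.2, 0.1]
width: 0.998
```

Run:
```python
from h import *
go([450.3,-87.8,30]); tilt(); print(ctrl.read_state()['joint_positions'].round(3))
```

```text
pos [451.3 -84.9 121.8] t 8.5 w 0.998 yang 170.2 shift [ 4.6  3.3 91.7] rows 3.0
tool z [ 0.0326  0.0123 -0.9994]
[ 0.241  0.07  -0.601 -0.006 -0.865 -0.409]
```

Emit:
send_rows(dp=[[2,3,14],[2,3,14],[0,1,14],[0,1,14],[0,1,14],[0,1,11],[0,0,8],[0,0,0]], turn=[0,0,0,0,0,0,0,0])

```text
t: 9.15
eef_pos: [451.0, -85.7, 35.2]
ee_rot: [-0.645, 0.764, -0.009, 0.021]
ft_force: [0.4, -0.2, -0.0]
width: 1.002
```

Run:
```python
from h import *
go([450.3,-87.8,30]); tilt()
```

```text
pos [451.  -85.7  35.2] t 9.2 w 1.002 yang 170.3 shift [2.3 0.5 5.1] rows 1.0
tool z [ 0.0431  0.0127 -0.999 ]
```

Emit:
send_rows(dp=[[2,0,5],[0,0,0],[0,0,0],[0,0,0],[0,0,0],[0,0,0],[0,0,0],[0,0,0]], turn=[0,0,0,0,0,0,0,0], jaw=-1, grip_force=30)

```text
t: 9.82
eef_pos: [453.8, -87.5, 33.5]
ee_rot: [-0.645, 0.764, -0.011, 0.023]
ft_force: [0.1, -0.1, -1.6]
width: 0.633
```

Emit:
send_rows(dp=[[0,0,-20],[0,0,-25],[0,0,-25],[0,0,-10],[0,0,0]], turn=[0,0,0,0,0])

```text
t: 10.23
eef_pos: [448.3, -89.0, 115.5]
ee_rot: [-0.645, 0.764, -0.009, 0.021]
ft_force: [0.1, 0.0, -0.5]
width: 0.632
```

Run:
```python
from h import *
go([608.6,-179.2,115]); tilt(); c,im,d=grab('wrist','w2.png'); tops(c,d,40,160)
```

```text
pos [448.3 -89.  115.5] t 10.2 w 0.632 yang 170.3 shift [  62.1 -173.1    6.4] rows 5.0
tool z [ 0.0437  0.0122 -0.999 ]
top [292.  67.] z 61.9 circ [ 448.9 -198.3] med [ 449.3 -198.4] diam [36. 35.]
top [325. 304.] z 141.1 circ [447.1 -86.2] med [446.3 -92.4] diam [80. 57.]
```

View pics/w2.png

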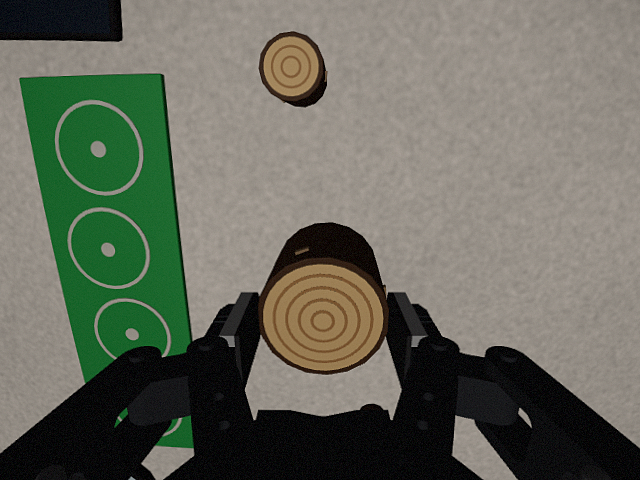

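The thick section is held squarely between the pads, with its top centred at (322,320). I'll carry it to circle d, whose dot is at (98,149).

Emit:
send_rows(dp=[[10,-27,0],[10,-27,0],[10,-27,0],[10,-27,0],[10,-27,0],[10,-27,0],[0,0,0],[0,0,0]], turn=[0,0,0,0,0,0,0,0])

```text
t: 10.95
eef_pos: [599.1, -179.3, 108.0]
ee_rot: [-0.645, 0.764, -0.005, 0.017]
ft_force: [-1.0, -0.1, -0.8]
width: 0.628
```

Run:
```python
from h import *
go([608.6,-179.2,40]); tilt(); c,im,d=grab('wrist','w3.png')
for o in dots(c,im): print(o[0].round(1),o[1],o[2].round(1))
r=ctrl.silhouettes('section_thick','wrist')
s=ctrl.read_state()
top=s['eef_pos'][2]+22
# pale face mask near the grasp
hsv=cv2.cvtColor(im,cv2.COLOR_RGB2HSV); m=cv2.inRange(hsv,(8,70,90),(25,255,255)); m[:200]=0
n,l,st,ce=cv2.connectedComponentsWithStats(cv2.morphologyEx(m,cv2.MORPH_CLOSE,np.ones((7,7)))); i=1+st[1:,4].argmax()
print(ce[i].round(1),st[i],'top ctr',atz(c,ce[i],top)[0].round(1))
```

```text
pos [ 599.1 -179.3  108. ] t 10.9 w 0.628 yang 170.3 shift [-0.4 -7.4 68.3] rows 2.0
tool z [ 0.0323  0.0144 -0.9994]
[316.5 405.7] 124 [634.3 -22.2   6. ]
[322.6 316.9] [  263   264   121   107 10095] top ctr [ 598.4 -179.2  130.4]
```

Emit:
send_rows(dp=[[0,-3,15],[0,-3,15],[0,-1,15],[0,0,10],[0,0,0],[0,0,0]], turn=[0,0,0,0,0,0])

```text
t: 11.55
eef_pos: [603.3, -176.4, 51.3]
ee_rot: [-0.646, 0.763, -0.004, 0.017]
ft_force: [-0.1, -0.5, -1.1]
width: 0.633
```

Run:
```python
from h import *
go([608,-179.5,40]); tilt(); print(ctrl.read_state()['ft_force'])
```

```text
pos [ 603.3 -176.4   51.3] t 11.6 w 0.633 yang 170.5 shift [ 2.5 -4.8 11.4] rows 1.0
tool z [ 0.0313  0.0148 -0.9994]
[-0.09542708 -0.52659154 -1.10544148]
```

Emit:
send_rows(dp=[[3,-5,3],[0,0,0],[0,0,5],[0,0,0]], turn=[0,0,0,0])

```text
t: 11.88
eef_pos: [609.3, -180.1, 45.5]
ee_rot: [-0.647, 0.762, -0.006, 0.018]
ft_force: [0.6, 0.3, -1.5]
width: 0.63
```

Run:
```python
from h import *
go([608,-179.5,40]); tilt(); print(ctrl.read_state()['ft_force'])
```

```text
pos [ 609.3 -180.1   45.5] t 11.9 w 0.63 yang 170.6 shift [-0.2  1.5  5.5] rows 1.0
tool z [ 0.0348  0.0146 -0.9993]
[ 0.58641038  0.29409129 -1.54748953]
```

Emit:
send_rows(dp=[[0,1,4],[0,0,0],[0,0,1.5],[0,0,0]], turn=[0,0,0,0])

```text
t: 12.22
eef_pos: [608.9, -180.0, 40.3]
ee_rot: [-0.647, 0.763, -0.006, 0.019]
ft_force: [-0.9, 0.2, -0.9]
width: 0.629
```

Run:
```python
from h import *
go([608,-179.5,40]); tilt(); print(ctrl.read_state()['ft_force'])
```

```text
pos [ 608.9 -180.    40.3] t 12.2 w 0.629 yang 170.6 shift [-0.3  0.9  0.2] rows 1.0
tool z [ 0.0363  0.0145 -0.9992]
[-0.91320256  0.24008775 -0.92732459]
```

Emit:
send_rows(dp=[[0,0,1],[0,0,0]], turn=[0,0])

```text
t: 12.38
eef_pos: [608.9, -180.0, 39.3]
ee_rot: [-0.647, 0.763, -0.006, 0.019]
ft_force: [0.3, -0.0, -1.2]
width: 0.633
```

Emit:
send_rows(dp=[[0,0,0],[0,0,0],[0,0,0],[0,0,0]], turn=[0,0,0,0], jaw=1)

```text
t: 12.72
eef_pos: [609.5, -180.1, 39.9]
ee_rot: [-0.647, 0.762, -0.007, 0.019]
ft_force: [-0.4, 1.0, -0.9]
width: 0.999
```

Emit:
send_rows(dp=[[0,0,-20],[0,0,-35],[0,0,-38],[0,0,-38],[0,0,-25],[0,0,0],[0,0,0]], turn=[0,0,0,0,0,0,0])

```text
t: 13.3
eef_pos: [602.3, -182.7, 201.9]
ee_rot: [-0.647, 0.763, -0.006, 0.017]
ft_force: [-0.7, 1.1, -0.2]
width: 1.0
```

Run:
```python
from h import *
go([450,-198.3,200]); tilt(); c,im,d=grab('wrist','w4.png'); tops(c,d)
for o in dots(c,im): print(o[0].round(1),o[1],o[2].round(1))
```

```text
pos [ 602.3 -182.7  201.9] t 13.3 w 1.0 yang 170.6 shift [ 40.2 147.7  -3.5] rows 4.0
tool z [ 0.034   0.0137 -0.9993]
top [504. 172.] z 61.7 circ [ 450.8 -198.9] med [ 450.9 -199.3] diam [36. 36.]
top [322. 222.] z 63.1 circ [ 607.7 -180.7] med [ 607.8 -180.7] diam [55. 55.]
top [517. 442.] z 51.9 circ [435.3 101.5] med [435.7 100.4] diam [14. 16.]
[317.  284.5] 98 [ 628.3 -100.9    6. ]
[323.2 348. ] 83 [634.5 -21.8   6. ]
[321.8 405.9] 66 [649.6  59.5   6. ]
```

View pics/w4.png

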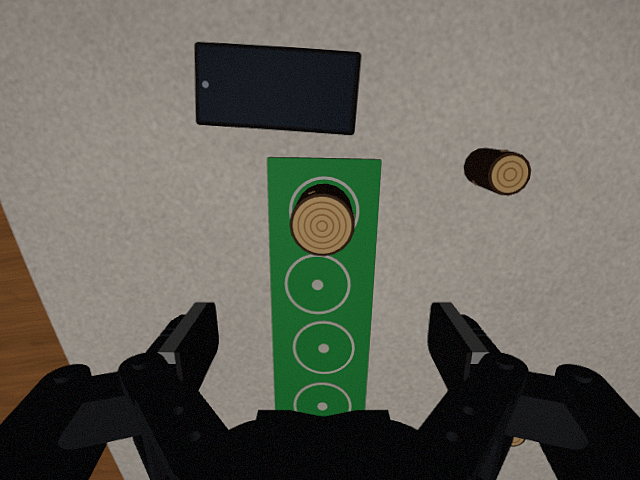

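The thick section stands on circle d, with its top at (322,224) and the measured centre about 1.5 mm from the dot. Next is slim at (510,172).

Emit:
send_rows(dp=[[4,15,0],[4,15,0],[4,15,0],[4,15,0],[4,15,0],[4,15,0],[4,15,0],[4,15,0],[4,15,0],[3,6,0],[0,0,0]], turn=[0,0,0,0,0,0,0,0,0,0,0])

```text
t: 14.27
eef_pos: [444.4, -197.5, 183.0]
ee_rot: [-0.647, 0.763, 0.002, 0.01]
ft_force: [0.5, 0.5, 0.3]
width: 1.005
```

Run:
```python
from h import *
c,im,d=grab('wrist'); tops(c,d); go([450.5,-198.5,33]); tilt()
```

```text
top [318. 223.] z 61.9 circ [ 449.3 -199.4] med [ 449.4 -199.4] diam [35. 35.]
top [144. 271.] z 63.1 circ [ 605.1 -181.7] med [ 605.8 -180.8] diam [56. 55.]
pos [ 444.9 -197.4  183. ] t 14.3 w 1.001 yang 170.6 shift [  2.9  -4.  150. ] rows 4.0
tool z [ 0.014   0.0159 -0.9998]
```

Emit:
send_rows(dp=[[3,-4,0],[0,0,20],[0,0,25],[0,0,25],[0,0,25],[0,0,20],[0,0,0]], turn=[0,0,0,0,0,0,0])

```text
t: 14.9
eef_pos: [460.3, -201.1, 64.2]
ee_rot: [-0.647, 0.762, -0.001, 0.012]
ft_force: [-0.7, 0.3, -0.4]
width: 0.999
```

Run:
```python
from h import *
go([450,-198.8,33]); tilt()
```

```text
pos [ 460.3 -201.1   64.2] t 14.9 w 0.999 yang 170.7 shift [-0.1 11.1 31. ] rows 1.0
tool z [ 0.0205  0.0136 -0.9997]
```

Emit:
send_rows(dp=[[0,10,4],[0,2,14],[0,0,12],[0,0,0]], turn=[0,0,0,0])

```text
t: 15.23
eef_pos: [453.3, -199.6, 33.6]
ee_rot: [-0.648, 0.761, -0.002, 0.011]
ft_force: [-0.3, 0.1, -0.5]
width: 0.999
```

Run:
```python
from h import *
go([450,-198.8,33]); tilt()
```

```text
pos [ 453.3 -199.6   33.6] t 15.2 w 0.999 yang 170.8 shift [-0.2  3.4  0.5] rows 1.0
tool z [ 0.0191  0.0122 -0.9997]
```

Emit:
send_rows(dp=[[0,4,0],[0,0,0]], turn=[0,0])

```text
t: 15.4
eef_pos: [450.9, -199.2, 34.6]
ee_rot: [-0.648, 0.761, -0.002, 0.011]
ft_force: [-0.4, 0.4, 0.6]
width: 0.998
```

Emit:
send_rows(dp=[[0,0,0],[0,0,0],[0,0,0],[0,0,0],[0,0,0],[0,0,0],[0,0,0],[0,0,0]], turn=[0,0,0,0,0,0,0,0], jaw=-1)

```text
t: 16.07
eef_pos: [453.9, -199.6, 38.6]
ee_rot: [-0.649, 0.761, -0.004, 0.013]
ft_force: [-0.4, 0.8, -0.6]
width: 0.397
```

Emit:
send_rows(dp=[[0,0,-20],[0,0,-30],[0,0,-30],[0,0,-15],[0,0,0]], turn=[0,0,0,0,0])

```text
t: 16.48
eef_pos: [449.2, -200.6, 135.2]
ee_rot: [-0.649, 0.761, -0.002, 0.011]
ft_force: [0.2, 0.3, -0.0]
width: 0.4
```

Run:
```python
from h import *
go([634.8,-22.6,135]); tilt()
```

```text
pos [ 449.2 -200.6  135.2] t 16.5 w 0.4 yang 170.9 shift [-205.1 -155.     5.7] rows 6.0
tool z [ 0.0186  0.0112 -0.9998]
```

Emit:
send_rows(dp=[[-23,-17,0],[-23,-17,0],[-23,-17,0],[-23,-17,0],[-23,-17,0],[-23,-17,0],[-23,-17,0],[-23,-17,0],[-21,-17,0],[0,0,0],[0,0,0]], turn=[0,0,0,0,0,0,0,0,0,0,0])

```text
t: 17.4
eef_pos: [637.1, -13.7, 132.0]
ee_rot: [-0.647, 0.762, 0.001, 0.008]
ft_force: [-0.5, 0.2, -0.7]
width: 0.397
```

```bash
cat >> h.py <<'E'
def held(c,im,up):
    s=ctrl.read_state(); hsv=cv2.cvtColor(im,cv2.COLOR_RGB2HSV); m=cv2.inRange(hsv,(8,70,90),(25,255,255)); m[:200]=0; m[:,:200]=0; m[:,440:]=0
    n,l,st,ce=cv2.connectedComponentsWithStats(cv2.morphologyEx(m,cv2.MORPH_CLOSE,np.ones((7,7)))); i=1+st[1:,4].argmax()
    p=atz(c,ce[i],s['eef_pos'][2]+up)[0]; print('held',ce[i].round(),st[i],'top',p.round(1),'minus tcp',(p-s['eef_pos']).round(1))
E
python3 - <<'E'
from h import *
go([634.8,-22.6,43]); tilt();c,im,d=grab('wrist','w5.png'); held(c,im,24); tops(c,d,100,200)
for o in dots(c,im): print(o[0].round(1),o[1],o[2].round(1))
E
```

```text
pos [637.1 -13.7 132. ] t 17.4 w 0.397 yang 170.6 shift [10.4  1.8 88.9] rows 3.0
tool z [ 0.0122  0.0118 -0.9999]
held [322. 318.] [ 286  287   73   64 3622] top [637.2 -13.6 155.9] minus tcp [ 0.2  0.3 24. ]
top [326. 317.] z 189.3 circ [635.3 -20.2] med [619.6 -23.2] diam [98. 35.]
[317.4 110.4] 229 [ 628. -102.    6.]
[325.9 213.9] 181 [634.4 -23.    6. ]
```

Emit:
send_rows(dp=[[10,2,5],[0,2,20],[0,0,25],[0,0,20],[0,0,10],[0,0,0]], turn=[0,0,0,0,0,0])

```text
t: 17.95
eef_pos: [627.5, -28.2, 47.6]
ee_rot: [-0.645, 0.764, 0.001, 0.008]
ft_force: [-0.1, 0.4, -0.3]
width: 0.398
```

Run:
```python
from h import *
go([634.3,-22.7,43]); tilt()
```

```text
pos [627.5 -28.2  47.6] t 17.9 w 0.398 yang 170.4 shift [-6.5 -5.8  4.8] rows 1.0
tool z [ 0.0115  0.0119 -0.9999]
```

Emit:
send_rows(dp=[[-7,-6,0],[0,0,0],[0,0,2]], turn=[0,0,0])

```text
t: 18.2
eef_pos: [634.7, -23.8, 47.3]
ee_rot: [-0.645, 0.764, 0.001, 0.008]
ft_force: [0.4, -0.3, -1.1]
width: 0.398
```

Run:
```python
from h import *
go([634.3,-22.7,43]); tilt()
```

```text
pos [634.7 -23.8  47.3] t 18.2 w 0.398 yang 170.3 shift [-1.   0.7  4.3] rows 1.0
tool z [ 0.0121  0.0116 -0.9999]
```

Emit:
send_rows(dp=[[-1,0,3],[0,0,0]], turn=[0,0])

```text
t: 18.37
eef_pos: [636.0, -22.6, 45.6]
ee_rot: [-0.645, 0.764, -0.0, 0.01]
ft_force: [-0.3, -0.4, 0.4]
width: 0.401
```

Emit:
send_rows(dp=[[0,0,2],[0,0,0]], turn=[0,0])

```text
t: 18.53
eef_pos: [636.8, -22.3, 44.6]
ee_rot: [-0.645, 0.764, -0.001, 0.01]
ft_force: [-0.5, 1.0, -0.6]
width: 0.402
```

Emit:
send_rows(dp=[[0,0,2],[0,0,0]], turn=[0,0])

```text
t: 18.7
eef_pos: [637.4, -22.2, 44.5]
ee_rot: [-0.645, 0.764, -0.001, 0.011]
ft_force: [-0.3, -0.5, -0.5]
width: 0.397
```

Emit:
send_rows(dp=[[0,3,0],[0,0,0]], turn=[0,0])

```text
t: 18.87
eef_pos: [634.3, -21.6, 44.7]
ee_rot: [-0.645, 0.764, -0.001, 0.011]
ft_force: [-0.3, -0.5, -1.2]
width: 0.402
```

Emit:
send_rows(dp=[[0,1,3]], turn=[0])

```text
t: 18.95
eef_pos: [634.5, -21.4, 43.5]
ee_rot: [-0.646, 0.763, -0.002, 0.012]
ft_force: [-8.9, 1.2, 34.4]
width: 0.404
```

Contact with the board, so I release.

Emit:
send_rows(dp=[[0,0,-0.5],[0,0,0],[0,0,0],[0,0,0],[0,0,0]], turn=[0,0,0,0,0], jaw=1)

```text
t: 19.37
eef_pos: [634.5, -21.2, 44.1]
ee_rot: [-0.646, 0.763, -0.003, 0.013]
ft_force: [0.6, -0.3, -0.4]
width: 0.999
```

Emit:
send_rows(dp=[[0,0,-20],[0,0,-35],[0,0,-38],[0,0,-38],[0,0,-25],[0,0,0],[0,0,0]], turn=[0,0,0,0,0,0,0])

```text
t: 19.95
eef_pos: [628.7, -24.0, 202.5]
ee_rot: [-0.646, 0.764, -0.0, 0.008]
ft_force: [-0.3, 1.2, -0.5]
width: 0.997
```

Run:
```python
from h import *
go([438.3,93,200]); tilt(); c,im,d=grab('wrist','w6.png'); tops(c,d)
for o in dots(c,im): print(o[0].round(1),o[1],o[2].round(1))
```

```text
pos [628.7 -24.  202.5] t 19.9 w 0.997 yang 170.4 shift [-83.7 207.2   1.1] rows 6.0
tool z [ 0.0135  0.0104 -0.9999]
top [318.  27.] z 63.1 circ [ 608.8 -177.3] med [ 609.6 -173.3] diam [55. 43.]
top [324. 224.] z 67.9 circ [630.2 -21.3] med [630.2 -21.2] diam [35. 36.]
top [536. 303.] z 51.5 circ [440.8  91.4] med [439.8  92.9] diam [26. 25.]
[312.  127.2] 146 [ 628.3 -102.     6. ]
[318.6 285.4] 99 [649.4  58.3   6. ]
```

Slim stands about 4 mm short in x. I'll lower the open jaws centred on the dot and close them, which should slide it to centre.

Emit:
send_rows(dp=[[0,0,25],[0,0,30],[0,0,30],[0,0,25],[0,0,15],[0,0,0]], turn=[0,0,0,0,0,0])

```text
t: 20.5
eef_pos: [628.5, -23.4, 68.2]
ee_rot: [-0.645, 0.764, 0.0, 0.007]
ft_force: [-0.6, -0.1, -0.4]
width: 0.999
```

Run:
```python
from h import *
go([634.5,-22,32]); tilt()
```

```text
pos [628.5 -23.4  68.2] t 20.5 w 0.999 yang 170.4 shift [-2.  -5.4 36.3] rows 1.0
tool z [ 0.0107  0.0097 -0.9999]
```

Emit:
send_rows(dp=[[-2,-5,3],[0,0,15],[0,0,15],[0,0,3],[0,0,0]], turn=[0,0,0,0,0])

```text
t: 20.92
eef_pos: [635.4, -22.0, 30.4]
ee_rot: [-0.646, 0.764, 0.0, 0.006]
ft_force: [-0.1, 0.6, 0.4]
width: 1.0
```

Run:
```python
from h import *
go([634.5,-22,32]); tilt()
```

```text
pos [635.4 -22.   30.4] t 20.9 w 1.0 yang 170.4 shift [ 0.1  0.9 -1.6] rows 1.0
tool z [ 0.0083  0.0081 -0.9999]
```

Emit:
send_rows(dp=[[0,1,0],[0,0,0],[0,0,0],[0,0,0],[0,0,0],[0,0,0]], turn=[0,0,0,0,0,0], jaw=-1, grip_force=20)

```text
t: 21.42
eef_pos: [637.2, -21.4, 35.2]
ee_rot: [-0.646, 0.763, -0.001, 0.008]
ft_force: [0.3, 1.1, -0.7]
width: 0.422
```

Run:
```python
from h import *
go([634.5,-22.5,32]); tilt();c,im,d=grab('wrist'); held(c,im,34);held(c,im,35)
```

```text
pos [637.2 -21.4  35.2] t 21.4 w 0.422 yang 170.5 shift [1.6 2.5 3.2] rows 1.0
tool z [ 0.0143  0.009  -0.9999]
held [320. 331.] [ 282  297   77   69 4111] top [637.8 -21.4  69.2] minus tcp [ 0.5 -0.1 34. ]
held [320. 331.] [ 282  297   77   69 4111] top [637.6 -22.   70.2] minus tcp [ 0.4 -0.7 35. ]
```

Emit:
send_rows(dp=[[1,2.5,0],[0,0,0]], turn=[0,0])

```text
t: 21.63
eef_pos: [634.5, -21.9, 35.5]
ee_rot: [-0.646, 0.763, -0.001, 0.009]
ft_force: [-0.1, -0.5, -0.6]
width: 0.428
```

Run:
```python
from h import *
go([634.5,-22.8,32]); tilt();c,im,d=grab('wrist'); held(c,im,66-ctrl.read_state()['eef_pos'][2])
```

```text
pos [634.5 -21.9  35.5] t 21.6 w 0.428 yang 170.5 shift [ 0.9 -0.1  3.4] rows 1.0
tool z [ 0.0147  0.0091 -0.9998]
held [320. 331.] [ 282  297   77   69 4109] top [635.4 -19.9  66. ] minus tcp [ 0.7  2.  30.5]
```

Emit:
send_rows(dp=[[2.5,0.5,0],[0,0,0]], turn=[0,0])

```text
t: 21.85
eef_pos: [633.6, -24.4, 35.3]
ee_rot: [-0.646, 0.763, -0.001, 0.009]
ft_force: [0.5, -1.3, -0.2]
width: 0.425
```

Emit:
send_rows(dp=[[0,0,0],[0,0,0],[0,0,0],[0,0,0],[0,0,0]], turn=[0,0,0,0,0], jaw=1)

```text
t: 22.27
eef_pos: [633.7, -24.7, 35.4]
ee_rot: [-0.646, 0.763, -0.001, 0.009]
ft_force: [0.6, 0.4, -0.2]
width: 1.004
```

Emit:
send_rows(dp=[[0,0,-20],[0,0,-35],[0,0,-38],[0,0,-38],[0,0,-25],[0,0,0],[0,0,0]], turn=[0,0,0,0,0,0,0])

```text
t: 22.85
eef_pos: [630.0, -26.6, 196.6]
ee_rot: [-0.646, 0.764, -0.0, 0.006]
ft_force: [-0.6, 0.2, -0.4]
width: 1.004
```

Run:
```python
from h import *
go([438.3,93,200]); tilt(); c,im,d=grab('wrist','w6.png'); tops(c,d)
for o in dots(c,im): print(o[0].round(1),o[1],o[2].round(1))
```

```text
pos [630.  -26.6 196.6] t 22.9 w 1.004 yang 170.4 shift [-86.1 208.9  -4.5] rows 6.0
tool z [ 0.01    0.0074 -0.9999]
top [320.  28.] z 63.1 circ [ 608.5 -177.4] med [ 609.6 -174. ] diam [55. 43.]
top [328. 225.] z 67.9 circ [627.2 -24.2] med [627.3 -24. ] diam [35. 35.]
top [540. 308.] z 51.5 circ [440.8  90.8] med [439.8  92.9] diam [25. 25.]
top [532. 443.] z 46.7 circ [444.2 262.7] med [442.3 264.3] diam [20. 16.]
[313.  130.5] 149 [ 628.3 -102.1    6. ]
[319.5 290.5] 101 [649.4  58.4   6. ]
```

View pics/w6.png

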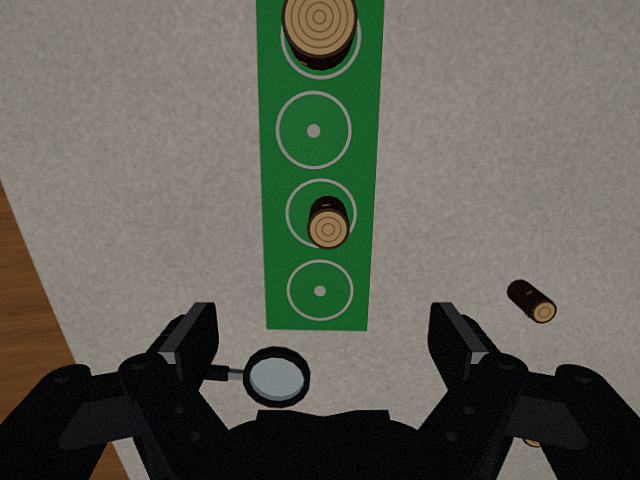

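Slim's base sits off-centre to the right at (328,215), while the circle's centre is about (321,213). It shifts while the jaws open from a hard grip. This time I'll close only to slightly wider than the section, centre it, and open from there.

Emit:
send_rows(dp=[[-3,-5,20],[0,0,30],[0,0,30],[0,0,30],[0,0,25],[0,0,18],[0,0,8],[0,0,0]], turn=[0,0,0,0,0,0,0,0])

```text
t: 23.57
eef_pos: [634.2, -24.2, 23.2]
ee_rot: [-0.646, 0.764, 0.001, 0.004]
ft_force: [-0.7, 1.0, 0.9]
width: 1.0
```

Run:
```python
from h import *
go([634.5,-23,32]); tilt()
```

```text
pos [634.2 -24.2  23.2] t 23.6 w 1.0 yang 170.4 shift [-1.3 -0.1 -8.8] rows 1.0
tool z [ 0.0048  0.0057 -1.    ]
```

Emit:
send_rows(dp=[[-1.3,0,-8],[0,0,0]], turn=[0,0])

```text
t: 23.73
eef_pos: [633.7, -23.2, 30.8]
ee_rot: [-0.646, 0.764, 0.001, 0.002]
ft_force: [0.1, 0.2, 1.3]
width: 0.996
```

Emit:
send_rows(dp=[[0,0,0],[0,0,0],[0,0,0],[0,0,0],[0,0,0],[0,0,0]], turn=[0,0,0,0,0,0], jaw=-0.08)

```text
t: 24.23
eef_pos: [637.2, -22.3, 37.4]
ee_rot: [-0.646, 0.763, -0.001, 0.007]
ft_force: [-0.4, -0.4, -0.1]
width: 0.461
```

Run:
```python
from h import *
go([634.5,-23,32]); tilt();c,im,d=grab('wrist','w7.png'); held(c,im,66-ctrl.read_state()['eef_pos'][2])
```

```text
pos [637.2 -22.3  37.4] t 24.2 w 0.461 yang 170.5 shift [1.2 2.6 5.4] rows 1.0
tool z [ 0.0117  0.0068 -0.9999]
held [320. 322.] [ 283  288   75   69 3996] top [637.8 -23.1  66. ] minus tcp [ 0.5 -0.8 28.6]
```

View pics/w7.png

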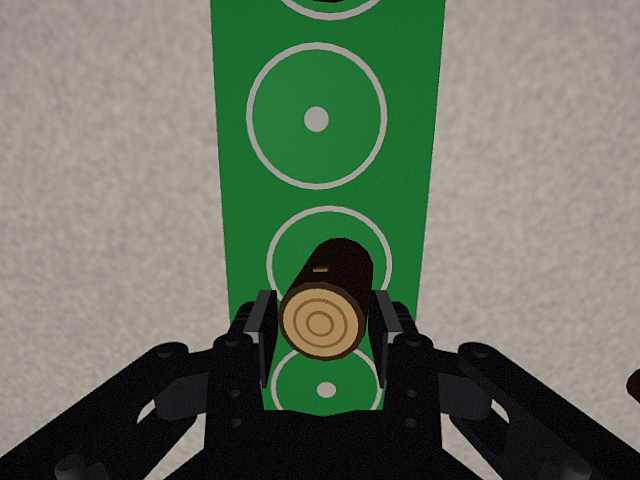

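Slim is leaning. Its base (342,265) stays to the right while the jaws pull its top (320,322) to the left, so closing off-centre tips it rather than sliding it. I'll open, centre the jaws on it, then lift and move it.

Emit:
send_rows(dp=[[0,2,0],[0,2,0],[0,2,0],[0,2,0],[0,1,0],[0,0,0]], turn=[0,0,0,0,0,0], jaw=1)

```text
t: 24.78
eef_pos: [627.0, -20.8, 37.1]
ee_rot: [-0.646, 0.763, -0.001, 0.006]
ft_force: [-0.4, -0.5, 0.2]
width: 0.997
```

Run:
```python
from h import *
tilt();c,im,d=grab('wrist'); held(c,im,66-ctrl.read_state()['eef_pos'][2]); tops(c,d,58,70)
```

```text
tool z [ 0.0112  0.0067 -0.9999]
held [321. 320.] [ 283  286   76   68 3993] top [627.2 -22.9  66. ] minus tcp [ 0.1 -2.1 28.9]
top [321. 314.] z 67.8 circ [626.9 -24.9] med [626.8 -25.4] diam [36. 36.]
top [216. 324.] z 69.3 circ [668.7 -28.8] med [668.6 -28.8] diam [ 4. 20.]
top [430. 324.] z 69.3 circ [584.2 -15. ] med [584.5 -15.1] diam [ 4. 22.]
```

Emit:
send_rows(dp=[[3,0,6],[0,0,0]], turn=[0,0])

```text
t: 25.0
eef_pos: [626.8, -23.8, 30.7]
ee_rot: [-0.646, 0.763, -0.001, 0.007]
ft_force: [-0.7, 0.0, 0.1]
width: 1.001
```

Emit:
send_rows(dp=[[0,0.3,0.5],[0,0.4,0.8],[0,0.4,0.8],[0,0.4,0.8],[0,0.4,0.8],[0,0.3,0.5],[0,0,0],[0,0,0]], turn=[0,0,0,0,0,0,0,0], jaw=-1, grip_force=35)

```text
t: 25.67
eef_pos: [625.4, -23.8, 27.2]
ee_rot: [-0.646, 0.763, -0.002, 0.007]
ft_force: [-0.0, 0.0, -0.6]
width: 0.407
```

Run:
```python
from h import *
go([634.5,-22.8,42]);tilt();c,im,d=grab('wrist'); held(c,im,66-ctrl.read_state()['eef_pos'][2]); tops(c,d,58,70)
```

```text
pos [625.4 -23.8  27.2] t 25.7 w 0.407 yang 170.5 shift [ -2.6  -9.  -14.7] rows 1.0
tool z [ 0.0128  0.0062 -0.9999]
held [323. 342.] [ 283  307   81   70 4452] top [624.9 -21.9  66. ] minus tcp [-0.4  1.9 38.9]
top [323. 332.] z 68.6 circ [623.3 -31.2] med [624.6 -26.3] diam [61. 36.]
```

Emit:
send_rows(dp=[[0,0,-8],[0,0,0],[-2.7,-7,0],[0,0,0]], turn=[0,0,0,0])

```text
t: 26.05
eef_pos: [633.1, -22.1, 36.0]
ee_rot: [-0.646, 0.763, -0.002, 0.007]
ft_force: [0.8, -0.1, -0.2]
width: 0.409
```

Run:
```python
from h import *
go([633,-22.3,28]);tilt();c,im,d=grab('wrist'); held(c,im,38.9)
```

```text
pos [633.1 -22.1  36. ] t 26.1 w 0.409 yang 170.5 shift [0.2 0.2 8. ] rows 1.0
tool z [ 0.0127  0.0063 -0.9999]
held [323. 342.] [ 283  307   81   70 4447] top [632.7 -20.1  74.5] minus tcp [ 0.5  2.2 38.9]
```

Shifted by +7.7 and +1.7 mm. Now I'll lower 8 mm and release.

Emit:
send_rows(dp=[[0,0,6],[0,0,0],[0,0,2],[0,0,0]], turn=[0,0,0,0])

```text
t: 26.43
eef_pos: [632.6, -22.2, 26.9]
ee_rot: [-0.646, 0.763, -0.001, 0.007]
ft_force: [-1.7, 0.1, 3.9]
width: 0.408
```

Emit:
send_rows(dp=[[0,0,0],[0,0,0],[0,0,0],[0,0,0],[0,0,0]], turn=[0,0,0,0,0], jaw=1)

```text
t: 26.85
eef_pos: [632.1, -22.4, 26.0]
ee_rot: [-0.646, 0.763, -0.001, 0.006]
ft_force: [0.4, -0.2, -1.0]
width: 0.999
```

Emit:
send_rows(dp=[[0,0,-20],[0,0,-35],[0,0,-38],[0,0,-38],[0,0,-30],[0,0,0],[0,0,0]], turn=[0,0,0,0,0,0,0])

```text
t: 27.43
eef_pos: [628.3, -24.1, 191.7]
ee_rot: [-0.646, 0.764, 0.0, 0.003]
ft_force: [-0.2, -0.2, -1.6]
width: 1.002
```

Run:
```python
from h import *
go([439,93,200]); tilt(); c,im,d=grab('wrist'); tops(c,d)
```

```text
pos [628.3 -24.1 191.7] t 27.4 w 1.002 yang 170.4 shift [-84.1 206.1  -8.6] rows 6.0
tool z [ 0.0046  0.0043 -1.    ]
top [316.  26.] z 63.1 circ [ 609.  -177.1] med [ 609.9 -172.4] diam [55. 42.]
top [316. 228.] z 67.9 circ [634.7 -22.3] med [634.7 -22.3] diam [35. 35.]
top [540. 309.] z 51.4 circ [440.7  91.1] med [440.  93.] diam [26. 26.]
top [531. 444.] z 46.8 circ [445.  259.6] med [443.1 261.9] diam [22. 20.]
```

Slim is now within 1 mm. Next is thin.

Emit:
send_rows(dp=[[-7,18,0],[-7,18,0],[-7,18,0],[-7,18,0],[-7,18,0],[-7,18,0],[-7,18,0],[-7,18,0],[-7,18,0],[-7,18,0],[-7,13,0],[0,0,0]], turn=[0,0,0,0,0,0,0,0,0,0,0,0])

```text
t: 28.48
eef_pos: [436.6, 83.9, 176.5]
ee_rot: [-0.644, 0.765, 0.003, -0.007]
ft_force: [0.1, -0.6, 0.2]
width: 1.003
```

Run:
```python
from h import *
c,im,d=grab('wrist'); tops(c,d); go([438.5,92.5,30]); tilt()
```

```text
top [ 44. 143.] z 67.8 circ [632.7 -20.4] med [632.3 -21. ] diam [37. 36.]
top [320. 240.] z 51.8 circ [438.5  93.9] med [438.4  94.1] diam [25. 25.]
top [354. 389.] z 47.0 circ [431.7 246.5] med [431.7 247.2] diam [46. 46.]
pos [437.3  83.6 176.5] t 28.5 w 0.997 yang 170.2 shift [-10.   -1.8 146.4] rows 4.0
tool z [-0.0157 -0.0047 -0.9999]
```

Emit:
send_rows(dp=[[-10,0,5],[0,0,20],[0,0,25],[0,0,25],[0,0,20],[0,0,0]], turn=[0,0,0,0,0,0])

```text
t: 29.03
eef_pos: [441.0, 94.4, 75.7]
ee_rot: [-0.644, 0.765, 0.003, -0.007]
ft_force: [-1.2, -0.6, -0.6]
width: 0.998
```

Run:
```python
from h import *
go([438.3,93.6,28]); tilt()
```

```text
pos [441.   94.4  75.7] t 29.0 w 0.998 yang 170.2 shift [ 0.9  1.9 47.7] rows 2.0
tool z [-0.014  -0.0046 -0.9999]
```

Emit:
send_rows(dp=[[1,4,3],[0,0,18],[0,0,18],[0,0,5],[0,0,0]], turn=[0,0,0,0,0])

```text
t: 29.45
eef_pos: [438.5, 94.3, 31.4]
ee_rot: [-0.644, 0.765, 0.002, -0.007]
ft_force: [0.0, -0.4, 0.6]
width: 0.999
```

Run:
```python
from h import *
go([438.3,93.6,27]); tilt();c,im,d=grab('wrist'); tops(c,d,44,54)
```

```text
pos [438.5  94.3  31.4] t 29.4 w 0.999 yang 170.1 shift [ 0.7 -0.   4.4] rows 1.0
tool z [-0.0136 -0.0057 -0.9999]
top [323. 309.] z 51.7 circ [438.1  92.8] med [438.1  93.1] diam [25. 26.]
```

Emit:
send_rows(dp=[[1,0,3],[0,0,0]], turn=[0,0])

```text
t: 29.67
eef_pos: [439.6, 94.1, 30.5]
ee_rot: [-0.644, 0.765, 0.002, -0.006]
ft_force: [-0.2, 0.1, 0.5]
width: 0.999
```

Emit:
send_rows(dp=[[0,0,0],[0,0,0],[0,0,0],[0,0,0],[0,0,0],[0,0,0],[0,0,0],[0,0,0],[0,0,0]], turn=[0,0,0,0,0,0,0,0,0], jaw=-1)

```text
t: 30.42
eef_pos: [452.0, 100.5, 40.7]
ee_rot: [-0.646, 0.763, -0.002, 0.007]
ft_force: [-1.2, -0.5, -0.3]
width: -0.003
```

Emit:
send_rows(dp=[[0,0,-20],[0,0,-30],[0,0,-30],[0,0,-15],[0,0,0]], turn=[0,0,0,0,0])

```text
t: 30.83
eef_pos: [449.3, 98.9, 138.1]
ee_rot: [-0.646, 0.763, -0.001, 0.004]
ft_force: [-0.4, 0.3, 0.2]
width: -0.004
```

Run:
```python
from h import *
go([649.4,58.3,125]); tilt()
```

```text
pos [449.3  98.9 138.1] t 30.8 w -0.004 yang 170.5 shift [   7.1 -204.    14.7] rows 6.0
tool z [ 0.0085  0.0038 -1.    ]
```

Emit:
send_rows(dp=[[0,0,-20],[0,0,0],[0,0,0],[0,0,0],[0,0,0]], turn=[0,0,0,0,0], jaw=1)

```text
t: 31.25
eef_pos: [447.8, 98.4, 157.2]
ee_rot: [-0.646, 0.763, -0.001, 0.004]
ft_force: [0.1, 0.2, -0.7]
width: 0.711
```

Run:
```python
from h import *
c,im,d=grab('wrist','w8.png'); tops(c,d,12,72);go([438,94,125])
```

```text
top [ 47. 117.] z 67.6 circ [631.9 -20.7] med [632.1 -20.8] diam [38. 36.]
top [335. 224.] z 51.7 circ [438.1  95.2] med [438.1  95.2] diam [25. 25.]
top [ 64. 322.] z 13.8 circ [714.  155.5] med [715.  155.1] diam [78. 77.]
top [  5. 317.] z 13.7 circ [774.4 141.4] med [775.3 142.8] diam [15. 15.]
top [367. 378.] z 46.8 circ [432.  246.1] med [432.  246.9] diam [45. 47.]
top [ 34. 407.] z 13.6 circ [791.4 250.7] med [791.9 251. ] diam [20. 25.]
top [505. 465.] z 13.5 circ [287.  402.4] med [296.2 409.8] diam [31. 54.]
top [132. 475.] z 13.7 circ [713.6 357.7] med [714.7 357.8] diam [12. 17.]
pos [447.7  98.4 157. ] t 31.3 w 0.793 yang 170.5 shift [ 6.1  9.1 32. ] rows 1.0
```

View pics/w8.png

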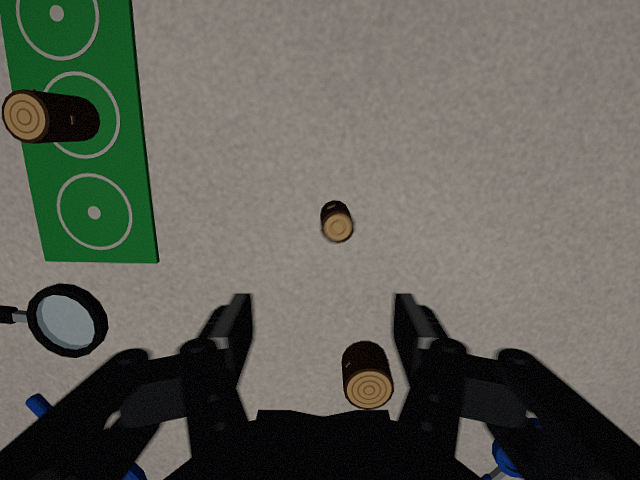

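Thin was untouched and still stands at (337,222). The arm drifted off while the jaws closed. I'll pre-close the jaws at height and then close the rest in short corrected calls.

Emit:
send_rows(dp=[[3,5,10],[3,4,10],[0,0,10],[0,0,0],[0,0,0],[0,0,0]], turn=[0,0,0,0,0,0], jaw=0)

```text
t: 31.8
eef_pos: [436.5, 92.9, 123.1]
ee_rot: [-0.646, 0.763, -0.001, 0.001]
ft_force: [-0.4, 0.5, 0.2]
width: 0.503
```

Run:
```python
from h import *
c,im,d=grab('wrist'); tops(c,d,44,54);go([438.1,94.7,28]);tilt()
```

```text
top [ 13. 129.] z 51.8 circ [625.5 -18.7] med [619.1 -17.4] diam [19. 32.]
top [321. 251.] z 51.8 circ [437.9  94.7] med [438.   94.8] diam [25. 26.]
top [358. 407.] z 46.5 circ [431.2 234.5] med [430.6 230.9] diam [36. 11.]
pos [436.7  93.  123.3] t 31.9 w 0.502 yang 170.5 shift [-1.8 -0.9 95.3] rows 3.0
tool z [ 2.5e-03  5.0e-04 -1.0e+00]
```

Emit:
send_rows(dp=[[-2,0,10],[0,0,20],[0,0,20],[0,0,5],[0,0,0]], turn=[0,0,0,0,0])

```text
t: 32.27
eef_pos: [440.6, 97.1, 70.1]
ee_rot: [-0.646, 0.763, -0.001, 0.005]
ft_force: [0.6, -0.8, 0.7]
width: 0.499
```

Run:
```python
from h import *
go([438.0,94.7,28]);tilt()
```

```text
pos [440.6  97.1  70.1] t 32.3 w 0.499 yang 170.5 shift [ 3.   2.5 42.1] rows 2.0
tool z [ 0.0089  0.0041 -1.    ]
```

Emit:
send_rows(dp=[[3,4,2],[0,1,15],[0,1,15],[0,0,8],[0,0,0]], turn=[0,0,0,0,0])

```text
t: 32.68
eef_pos: [436.8, 96.7, 33.3]
ee_rot: [-0.646, 0.763, -0.002, 0.008]
ft_force: [-0.3, -0.7, -0.0]
width: 0.502
```

Run:
```python
from h import *
go([438.0,94.7,28]);tilt();c,im,d=grab('wrist'); tops(c,d,44,54,200);held(c,im,50-ctrl.read_state()['eef_pos'][2])
```

```text
pos [436.8  96.7  33.3] t 32.7 w 0.502 yang 170.6 shift [ 1.8 -1.5  5.3] rows 1.0
tool z [ 0.015   0.0075 -0.9999]
top [319. 306.] z 51.7 circ [437.6  94. ] med [437.6  94.2] diam [25. 27.]
held [319. 310.] [ 296  289   47   42 1526] top [438.1  96.4  50. ] minus tcp [ 1.  -0.4 16. ]
```

Emit:
send_rows(dp=[[2,-1,4],[0,0,0]], turn=[0,0])

```text
t: 32.9
eef_pos: [438.7, 95.2, 31.3]
ee_rot: [-0.647, 0.763, -0.002, 0.01]
ft_force: [0.1, -0.4, 0.1]
width: 0.497
```

Emit:
send_rows(dp=[[0,0,0],[0,0,0.5],[0,0,0.5],[0,0,0]], turn=[0,0,0,0], jaw=-1)

```text
t: 33.23
eef_pos: [439.8, 95.6, 32.4]
ee_rot: [-0.647, 0.763, -0.002, 0.011]
ft_force: [0.7, -0.4, -0.2]
width: 0.267
```

Emit:
send_rows(dp=[[0,0,0],[0,0,-20],[0,0,-30],[0,0,-30],[0,0,-15],[0,0,0]], turn=[0,0,0,0,0,0])

```text
t: 33.73
eef_pos: [437.1, 93.7, 130.9]
ee_rot: [-0.647, 0.763, -0.002, 0.009]
ft_force: [0.1, 1.6, -0.3]
width: 0.265
```

Run:
```python
from h import *
go([649.4,58.3,125]); tilt();c,im,d=grab('wrist');held(c,im,18)
```

```text
pos [437.1  93.7 130.9] t 33.7 w 0.265 yang 170.6 shift [ 2.000e-01 -2.151e+02  9.200e+00] rows 6.0
tool z [ 0.017   0.0079 -0.9998]
held [322. 313.] [ 300  293   46   42 1533] top [437.2  95.2 147.8] minus tcp [ 0.4  1.6 18. ]
```

Emit:
send_rows(dp=[[0,-24,0],[0,-24,0],[0,-24,0],[0,-24,0],[0,-24,0],[0,-24,0],[0,-24,0],[0,-24,0],[0,-20,0],[0,0,0],[0,0,0]], turn=[0,0,0,0,0,0,0,0,0,0,0])

```text
t: 34.7
eef_pos: [649.5, 54.5, 116.8]
ee_rot: [-0.646, 0.763, 0.002, 0.002]
ft_force: [0.4, -0.2, -0.9]
width: 0.27
```

Run:
```python
from h import *
go([649.4,58.3,38]); tilt();c,im,d=grab('wrist');held(c,im,18)
for o in dots(c,im): print(o[0].round(1),o[1],o[2].round(1))
```

```text
pos [649.5  54.5 116.8] t 34.7 w 0.27 yang 170.5 shift [-3.3  0.8 78.8] rows 2.0
tool z [ 0.0011  0.0051 -1.    ]
held [322. 313.] [ 299  293   47   42 1542] top [649.8  55.6 134.5] minus tcp [ 0.7  1.  18. ]
[324.  235.4] 192 [649.1  57.5   6. ]
```

Emit:
send_rows(dp=[[-3,0,10],[0,0,20],[0,0,20],[0,0,15],[0,0,3],[0,0,0]], turn=[0,0,0,0,0,0])

```text
t: 35.25
eef_pos: [644.5, 59.7, 42.7]
ee_rot: [-0.647, 0.762, 0.002, 0.001]
ft_force: [-0.5, 0.9, -0.0]
width: 0.269
```

Run:
```python
from h import *
go([649.2,57.3,38]); tilt()
```

```text
pos [644.5  59.7  42.7] t 35.2 w 0.269 yang 170.6 shift [ 1.7 -5.   4.7] rows 1.0
tool z [-0.0013  0.0053 -1.    ]
```

Emit:
send_rows(dp=[[1.5,-5,1],[0,0,0]], turn=[0,0])

```text
t: 35.42
eef_pos: [648.8, 57.9, 42.1]
ee_rot: [-0.648, 0.762, 0.002, 0.001]
ft_force: [0.2, -0.9, -0.9]
width: 0.266
```

Emit:
send_rows(dp=[[0,0,2],[0,0,0]], turn=[0,0])

```text
t: 35.58
eef_pos: [650.0, 58.3, 41.7]
ee_rot: [-0.648, 0.762, 0.002, 0.002]
ft_force: [0.1, 0.2, 0.3]
width: 0.267
```

Emit:
send_rows(dp=[[0,0,1.5]], turn=[0])

```text
t: 35.67
eef_pos: [650.6, 58.4, 41.2]
ee_rot: [-0.648, 0.762, 0.002, 0.003]
ft_force: [-0.2, -1.0, -0.3]
width: 0.268
```

Emit:
send_rows(dp=[[0.5,1.5,2.5],[0,0,0]], turn=[0,0])

```text
t: 35.83
eef_pos: [649.3, 58.3, 39.1]
ee_rot: [-0.647, 0.762, 0.001, 0.004]
ft_force: [-0.1, -0.2, -0.7]
width: 0.266
```

Emit:
send_rows(dp=[[0,0.5,1.5],[0,0,0]], turn=[0,0])

```text
t: 36.0
eef_pos: [649.4, 58.4, 38.5]
ee_rot: [-0.648, 0.762, 0.001, 0.005]
ft_force: [-0.3, -0.1, 0.0]
width: 0.27
```

Emit:
send_rows(dp=[[0.5,0,0.7],[0,0,0]], turn=[0,0])

```text
t: 36.17
eef_pos: [649.5, 58.0, 38.4]
ee_rot: [-0.648, 0.762, 0.001, 0.005]
ft_force: [-0.8, -0.2, -0.3]
width: 0.264
```

Emit:
send_rows(dp=[[0,0,0],[0,0,0],[0,0,0],[0,0,0]], turn=[0,0,0,0], jaw=0.2)

```text
t: 36.5
eef_pos: [649.2, 57.9, 37.8]
ee_rot: [-0.648, 0.762, 0.001, 0.005]
ft_force: [-0.4, -0.1, -0.1]
width: 0.597
```

Emit:
send_rows(dp=[[0,0,-20],[0,0,-35],[0,0,-38],[0,0,-38],[0,0,-25],[0,0,0],[0,0,0]], turn=[0,0,0,0,0,0,0], jaw=1)

```text
t: 37.08
eef_pos: [646.6, 55.7, 197.4]
ee_rot: [-0.647, 0.762, 0.002, 0.001]
ft_force: [0.3, -0.1, -1.3]
width: 1.0
```

Run:
```python
from h import *
go([432,246.5,195]); tilt(); c,im,d=grab('wrist'); tops(c,d)
for o in dots(c,im): print(o[0].round(1),o[1],o[2].round(1))
```

```text
pos [646.6  55.7 197.4] t 37.1 w 1.0 yang 170.7 shift [-153.4  242.7    3.6] rows 7.0
tool z [-0.001   0.0049 -1.    ]
top [321. 126.] z 67.9 circ [635.2 -21.7] med [634.9 -21.7] diam [36. 35.]
top [321. 224.] z 57.8 circ [647.9  57.7] med [647.9  57.9] diam [25. 26.]
top [553. 359.] z 46.8 circ [434.8 243.6] med [436.7 239.3] diam [45. 31.]
[314.   31.9] 175 [ 628.2 -102.5    6. ]
```

Thin is in place, about 1.5 mm off. Last is stout.

Emit:
send_rows(dp=[[-13,21,0],[-13,21,0],[-13,21,0],[-13,21,0],[-13,21,0],[-13,21,0],[-13,21,0],[-13,21,0],[-13,21,0],[-13,21,0],[-13,18,0],[0,0,0]], turn=[0,0,0,0,0,0,0,0,0,0,0,0])

```text
t: 38.13
eef_pos: [430.2, 235.1, 181.3]
ee_rot: [-0.645, 0.764, 0.004, -0.011]
ft_force: [-0.4, -0.3, 0.3]
width: 1.002
```

Run:
```python
from h import *
c,im,d=grab('wrist'); tops(c,d,38,70,200); go([432,246.5,100]); tilt()
```

```text
top [11. 58.] z 56.1 circ [641.2  62.1] med [638.1  63.1] diam [16. 24.]
top [320. 242.] z 47.0 circ [432.2 248.7] med [432.2 248.7] diam [45. 45.]
pos [430.8 234.4 181.1] t 38.2 w 1.001 yang 170.3 shift [-13.3  -0.8  80.9] rows 3.0
tool z [-0.0224 -0.0097 -0.9997]
```

Emit:
send_rows(dp=[[-14,0,5],[0,0,20],[0,0,25],[0,0,25],[0,0,15],[0,0,0]], turn=[0,0,0,0,0,0], jaw=0.55)

```text
t: 38.68
eef_pos: [433.2, 247.4, 84.1]
ee_rot: [-0.645, 0.764, 0.003, -0.013]
ft_force: [-0.8, -0.2, -0.2]
width: 0.776
```

Run:
```python
from h import *
go([432.2,248.3,28]); tilt()
```

```text
pos [433.2 247.4  84.1] t 38.7 w 0.776 yang 170.3 shift [-1.6 -0.  56. ] rows 2.0
tool z [-0.0231 -0.0116 -0.9997]
```

Emit:
send_rows(dp=[[-2,1,5],[0,0,20],[0,0,20],[0,0,8],[0,0,0]], turn=[0,0,0,0,0])

```text
t: 39.1
eef_pos: [434.4, 249.6, 29.5]
ee_rot: [-0.644, 0.765, 0.003, -0.012]
ft_force: [-0.1, -0.2, 0.1]
width: 0.776
```

Run:
```python
from h import *
c,im,d=grab('wrist'); tops(c,d,38,49,200);go([432.2,248.3,28]); tilt()
```

```text
top [328. 303.] z 47.0 circ [432.1 248.1] med [431.9 247.6] diam [46. 46.]
pos [434.6 249.8  30.2] t 39.1 w 0.772 yang 170.2 shift [1.9 2.1 2.2] rows 1.0
tool z [-0.0214 -0.0115 -0.9997]
```

Emit:
send_rows(dp=[[1.5,2.5,3],[0,0,0]], turn=[0,0])

```text
t: 39.32
eef_pos: [432.7, 249.5, 28.7]
ee_rot: [-0.644, 0.765, 0.003, -0.011]
ft_force: [-0.3, 0.5, -0.7]
width: 0.779
```

Emit:
send_rows(dp=[[0,0.5,0],[0,0.5,0.5],[0,0,0],[0,0,0],[0,0,0]], turn=[0,0,0,0,0], jaw=-1)

```text
t: 39.73
eef_pos: [433.0, 251.5, 31.4]
ee_rot: [-0.644, 0.765, 0.003, -0.008]
ft_force: [-0.3, -0.4, -0.8]
width: 0.061
```

Run:
```python
from h import *
go([432,248,28]);c,im,d=grab('wrist','w9.png'); tops(c,d,10,60,200)
```

```text
pos [433.  251.5  31.4] t 39.7 w 0.061 yang 170.2 shift [3.5 0.3 3.5] rows 1.0
top [324. 279.] z 47.0 circ [431.9 247.5] med [431.9 240.6] diam [46. 45.]
top [602. 398.] z 13.2 circ [274.3 363.3] med [274.7 362. ] diam [49. 20.]
```

View pics/w9.png

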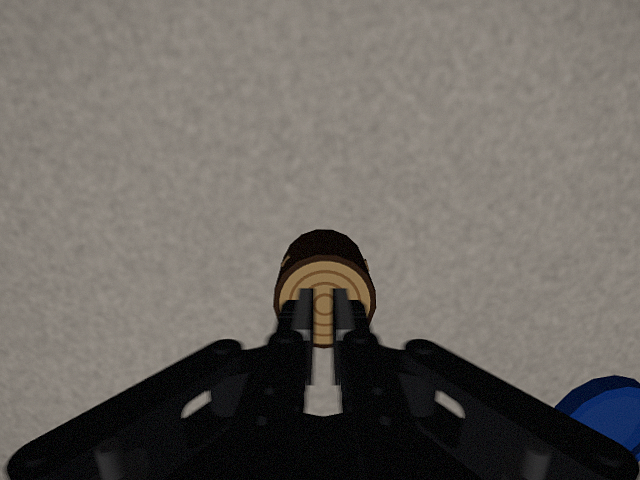

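Run:
```python
from h import *
c,im,d=grab('wrist')
px=np.array([[308,292],[308,310],[340,292],[340,310],[325,300],[325,280],[300,330],[345,330],[290,310],[362,310]]); 
for p in px: print(p, cloud(c,d,p[None]).round(1))
print(ctrl.read_state()['width'],c['t'])
```

```text
[308 292] [[437.3 239.2  55.4]]
[308 310] [[437.  239.5  70.7]]
[340 292] [[424.6 245.5  46.5]]
[340 310] [[425.4 241.4  71. ]]
[325 300] [[430.6 240.5  62.6]]
[325 280] [[430.1 239.1  45.7]]
[300 330] [[439.  238.5  86. ]]
[345 330] [[424.6 241.   86.3]]
[290 310] [[444.7 242.   63.3]]
[362 310] [[416.3 255.6  46.7]]
0.0007191850892214888 [ 383.96522882 -293.53653406  118.93258032]
```

Run:
```python
from h import *
c=ctrl.get_calibration('wrist');s=ctrl.read_state();p=s['eef_pos'];print(p,s['ft_force'],s['wrist_torque'])
for z in (-19,-6,0,15,25): print(z,proj(c,[437,p[1]-11,p[2]+z]).round())
```

```text
[432.97638512 251.41748633  31.33688935] [0.76311877 0.25470827 0.40012158] [ 0.02067204 -0.06673225  0.02768388]
-19 [311. 260.]
-6 [310. 269.]
0 [310. 274.]
15 [310. 286.]
25 [309. 296.]
```

Emit:
send_rows(dp=[[0,0,0],[0,0,0],[0,0,0],[0,0,0],[0,0,0],[0,0,0],[0,0,0]], turn=[0,0,0,0,0,0,0], jaw=1)

```text
t: 40.42
eef_pos: [432.9, 251.3, 31.1]
ee_rot: [-0.644, 0.765, 0.003, -0.008]
ft_force: [-0.5, 0.2, -0.3]
width: 0.98
```

Run:
```python
from h import *
c,im,d=grab('wrist'); tops(c,d,38,60,200);go([432,248,28]); tilt();s=ctrl.read_state();print(s['ft_force'],s['wrist_torque'])
```

```text
top [324. 299.] z 46.9 circ [431.8 247.8] med [431.8 247.6] diam [46. 46.]
pos [432.9 251.3  31.1] t 40.5 w 0.998 yang 170.2 shift [3.3 0.3 3.2] rows 1.0
tool z [-0.0164 -0.0062 -0.9998]
[-0.35354735 -0.22089806 -0.27496861] [-0.00104182 -0.04151276  0.02215702]
```

The fingers closed straight through the stout section: no force was read, and it hasn't moved. I'll re-centre and close in two stages, first to just about its width and then gripping.

Emit:
send_rows(dp=[[3.5,0.5,4],[0,0,0],[0,0,0],[0,0,0],[0,0,0]], turn=[0,0,0,0,0], jaw=0.18)

```text
t: 40.88
eef_pos: [431.4, 247.2, 26.5]
ee_rot: [-0.644, 0.765, 0.003, -0.009]
ft_force: [-0.5, -1.1, 0.3]
width: 0.59
```

Run:
```python
from h import *
c,im,d=grab('wrist'); tops(c,d,38,48,200);go([432,248,26]); tilt();s=ctrl.read_state();print(s['ft_force'])
```

```text
top [322. 312.] z 46.9 circ [431.9 248.1] med [431.9 247.4] diam [46. 46.]
pos [431.4 247.2  26.5] t 40.9 w 0.595 yang 170.2 shift [-0.9 -0.5  0.5] rows 1.0
tool z [-0.0168 -0.0066 -0.9998]
[-0.78656561 -0.88725056  0.17772531]
```

Emit:
send_rows(dp=[[0,0,0],[0,0,0],[0,0,0]], turn=[0,0,0], jaw=0.05, grip_force=40)

```text
t: 41.18
eef_pos: [431.5, 247.3, 26.7]
ee_rot: [-0.644, 0.765, 0.003, -0.008]
ft_force: [0.9, -0.7, -0.9]
width: 0.528
```

Emit:
send_rows(dp=[[0,0,0],[0,0,0]], turn=[0,0], jaw=-0.4)

```text
t: 41.35
eef_pos: [435.4, 249.5, 31.2]
ee_rot: [-0.646, 0.764, 0.002, -0.005]
ft_force: [-0.8, -0.3, 6.9]
width: 0.307
```

Run:
```python
from h import *
c,im,d=grab('wrist','w10.png'); tops(c,d,38,48,200);go([432,248,26]); s=ctrl.read_state();print(s['ft_force'])
```

```text
top [354. 277.] z 47.3 circ [426.4 249. ] med [414.3 238.6] diam [44. 30.]
pos [435.4 249.7  31.1] t 41.4 w 0.304 yang 170.4 shift [2.2 3.1 5.2] rows 1.0
[ 2.10761474 -2.66317049 12.92447508]
```

View pics/w10.png

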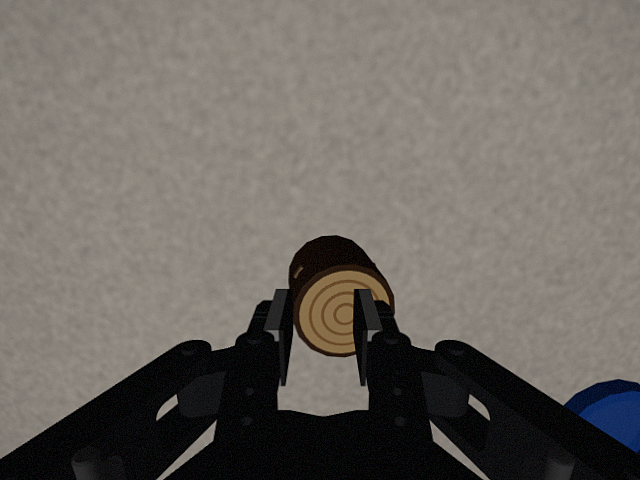

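The left pad (280,320) bears on the bark, but the right pad (368,320) has sunk into the wood. I'll reopen, re-centre and use the lowest force with a setpoint only just inside the section's width.

Emit:
send_rows(dp=[[0,0,0],[0,0,0],[0,0,0],[0,0,0],[0,0,0],[0,0,0]], turn=[0,0,0,0,0,0], jaw=0.6, grip_force=20)

```text
t: 41.9
eef_pos: [436.2, 250.5, 32.2]
ee_rot: [-0.646, 0.764, 0.002, -0.003]
ft_force: [0.1, 0.2, 0.2]
width: 0.802
```

Run:
```python
from h import *
c,im,d=grab('wrist'); tops(c,d,38,54,200);go([432,248,26]); tilt();s=ctrl.read_state();print(s['ft_force'])
```

```text
top [332. 301.] z 46.9 circ [431.7 248.8] med [431.7 248.6] diam [45. 46.]
pos [436.2 250.4  32.1] t 42.0 w 0.799 yang 170.4 shift [3.1 3.7 6.1] rows 1.0
tool z [-0.0079 -0.0013 -1.    ]
[ 0.03105895  0.11914026 -0.1239433 ]
```

Emit:
send_rows(dp=[[2.5,4.2,7],[0,0,0],[0,0,0],[0,0,0]], turn=[0,0,0,0], jaw=0.15)

```text
t: 42.28
eef_pos: [430.4, 247.9, 23.5]
ee_rot: [-0.646, 0.764, 0.002, -0.004]
ft_force: [-1.1, -0.4, -0.2]
width: 0.573
```

Emit:
send_rows(dp=[[0,0,0],[0,0,0],[0,0,0]], turn=[0,0,0], jaw=0.03)

```text
t: 42.53
eef_pos: [430.5, 248.0, 23.9]
ee_rot: [-0.646, 0.763, 0.002, -0.004]
ft_force: [-0.2, 1.7, -0.4]
width: 0.522
```

Run:
```python
from h import *
c,im,d=grab('wrist'); tops(c,d,38,48,200);go([432,248,26]); tilt();s=ctrl.read_state();print(s['ft_force'])
```

```text
top [323. 316.] z 47.0 circ [429.  239.2] med [430.8 248.4] diam [57. 46.]
pos [430.5 248.   23.9] t 42.6 w 0.52 yang 170.4 shift [-0.3 -1.5 -2.1] rows 1.0
tool z [-0.009  -0.0028 -1.    ]
[-0.06675664  0.46791935 -0.05743212]
```

Emit:
send_rows(dp=[[0,0,0],[0,0,0]], turn=[0,0], jaw=-0.03)

```text
t: 42.75
eef_pos: [430.5, 248.0, 23.9]
ee_rot: [-0.646, 0.764, 0.002, -0.004]
ft_force: [0.3, -0.3, -0.1]
width: 0.52
```

Emit:
send_rows(dp=[[0,0,0],[0,0,0]], turn=[0,0], jaw=-0.1)

```text
t: 42.92
eef_pos: [430.5, 248.0, 23.8]
ee_rot: [-0.646, 0.764, 0.002, -0.004]
ft_force: [-0.8, -0.1, 0.7]
width: 0.522
```

Gripped firmly at 0.52. I'll lift gently.

Emit:
send_rows(dp=[[0,0,-8],[0,0,-20],[0,0,-25],[0,0,-25],[0,0,-20],[0,0,-8],[0,0,0]], turn=[0,0,0,0,0,0,0])

```text
t: 43.5
eef_pos: [430.8, 247.0, 136.0]
ee_rot: [-0.646, 0.764, 0.001, -0.006]
ft_force: [0.7, 0.4, -1.0]
width: 0.518
```

Run:
```python
from h import *
go([628.3,-102,130]); tilt();c,im,d=grab('wrist');held(c,im,21)
```

```text
pos [430.8 247.  136. ] t 43.5 w 0.518 yang 170.4 shift [ 311.2 -252.9    5.8] rows 8.0
tool z [-0.0109 -0.0056 -0.9999]
held [323. 321.] [ 276  279   95   84 6278] top [431.5 250.6 156.2] minus tcp [ 0.9  3.7 21. ]
```

Emit:
send_rows(dp=[[24,-20,0],[24,-20,0],[24,-20,0],[24,-20,0],[24,-20,0],[24,-20,0],[24,-20,0],[24,-20,0],[24,-20,0],[24,-20,0],[24,-20,0],[0,0,0]], turn=[0,0,0,0,0,0,0,0,0,0,0,0])

```text
t: 44.55
eef_pos: [602.8, -64.2, 116.1]
ee_rot: [-0.648, 0.762, 0.007, -0.016]
ft_force: [0.5, 0.7, 0.2]
width: 0.521
```

Run:
```python
from h import *
go([628.3,-102,75]); tilt();c,im,d=grab('wrist');held(c,im,21)
for o in dots(c,im): print(o[0].round(1),o[1],o[2].round(1))
```

```text
pos [602.8 -64.2 116.1] t 44.5 w 0.521 yang 170.7 shift [ 32.6 -32.5  40.6] rows 2.0
tool z [-0.0332 -0.0111 -0.9994]
held [321. 322.] [ 269  279  102   85 6493] top [604.5 -60.4 136.5] minus tcp [ 3.3  2.4 21. ]
[277.3 192.4] 217 [ 627.6 -101.7    6. ]
[263.6 400.2] 71 [675.7  77.8   6. ]
```

Emit:
send_rows(dp=[[16,-16,0],[16,-16,0],[0,0,10],[0,0,20],[0,0,8],[0,0,0]], turn=[0,0,0,0,0,0])

```text
t: 45.1
eef_pos: [621.8, -99.3, 67.5]
ee_rot: [-0.647, 0.762, 0.011, -0.021]
ft_force: [-0.2, -0.2, -0.6]
width: 0.52
```

Run:
```python
from h import *
go([627.3,-102,32]); tilt();c,im,d=grab('wrist');held(c,im,21)
```

```text
pos [621.8 -99.3  67.5] t 45.1 w 0.52 yang 170.6 shift [ 1.1 -7.4 35.2] rows 1.0
tool z [-0.0454 -0.01   -0.9989]
held [323. 321.] [ 276  279   95   85 6291] top [623.1 -96.3  88.9] minus tcp [ 1.4  2.9 21. ]
```

Emit:
send_rows(dp=[[2,-8,2],[0,0,10],[0,0,10],[0,0,5],[0,0,0]], turn=[0,0,0,0,0])

```text
t: 45.57
eef_pos: [629.8, -100.9, 40.3]
ee_rot: [-0.648, 0.761, 0.01, -0.019]
ft_force: [-0.1, -0.3, -0.7]
width: 0.519
```

Run:
```python
from h import *
go([627.3,-102,31]); tilt()
```

```text
pos [ 629.8 -100.9   40.3] t 45.6 w 0.519 yang 170.8 shift [1.4 1.9 9.4] rows 1.0
tool z [-0.0425 -0.0099 -0.999 ]
```

Emit:
send_rows(dp=[[1.4,0.5,5],[0,0,0],[0,0,2],[0,0,0]], turn=[0,0,0,0])

```text
t: 45.9
eef_pos: [628.5, -102.3, 32.6]
ee_rot: [-0.648, 0.761, 0.01, -0.02]
ft_force: [0.3, -0.2, -1.0]
width: 0.521
```

Emit:
send_rows(dp=[[0,0.5,1.5],[0,0,0]], turn=[0,0])

```text
t: 46.07
eef_pos: [628.2, -102.3, 31.5]
ee_rot: [-0.648, 0.761, 0.01, -0.019]
ft_force: [-0.5, -0.1, -1.2]
width: 0.519
```

Run:
```python
from h import *
go([628.5,-102,30]); tilt();print(ctrl.read_state()['ft_force'])
```

```text
pos [ 628.2 -102.3   31.5] t 46.1 w 0.519 yang 170.8 shift [-0.4 -0.3  1.5] rows 1.0
tool z [-0.0418 -0.01   -0.9991]
[-0.46985833 -0.10472168 -1.20294481]
```

Emit:
send_rows(dp=[[0,0,0.7],[0,0,0]], turn=[0,0])

```text
t: 46.23
eef_pos: [628.4, -102.4, 31.1]
ee_rot: [-0.648, 0.761, 0.01, -0.019]
ft_force: [-0.8, -0.1, -0.3]
width: 0.523
```

Emit:
send_rows(dp=[[0,0,0],[0,0,0],[0,0,0],[0,0,0],[0,0,0]], turn=[0,0,0,0,0], jaw=0.7)

```text
t: 46.65
eef_pos: [629.1, -102.4, 31.9]
ee_rot: [-0.648, 0.761, 0.009, -0.018]
ft_force: [-0.2, 0.1, -0.3]
width: 0.845
```

Emit:
send_rows(dp=[[0,0,-15],[0,0,-30],[0,0,-35],[0,0,-38],[0,0,-38],[0,0,-38],[0,0,-25],[0,0,0],[0,0,0]], turn=[0,0,0,0,0,0,0,0,0], jaw=1)

```text
t: 47.4
eef_pos: [636.2, -100.7, 259.6]
ee_rot: [-0.648, 0.762, 0.01, -0.021]
ft_force: [0.6, -0.4, -1.1]
width: 1.002
```

Run:
```python
from h import *
go([628,-102,200]); tilt(); c,im,d=grab('wrist','w11.png'); tops(c,d)
```

```text
pos [ 636.2 -100.7  259.6] t 47.4 w 1.002 yang 170.7 shift [ 1.5  5.4 60. ] rows 2.0
tool z [-0.0448 -0.0108 -0.9989]
top [330. 128.] z 63.1 circ [ 608.7 -180. ] med [ 608.5 -180.1] diam [55. 55.]
top [321. 211.] z 53.1 circ [629.  -99.9] med [629.  -99.9] diam [45. 45.]
top [328. 283.] z 67.9 circ [635.  -22.9] med [634.9 -22.8] diam [35. 36.]
top [327. 345.] z 57.7 circ [647.6  55.9] med [647.7  56.1] diam [26. 26.]
```

View pics/w11.png

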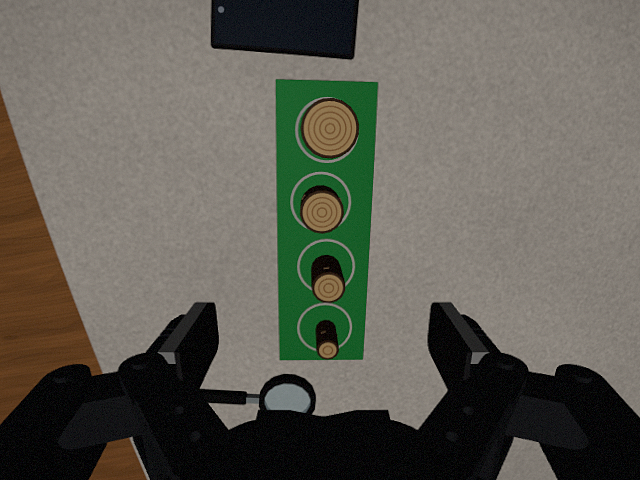

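The final view shows thick, stout, slim and thin in that order from the phone to the black magnifier, at (330,128), (322,212), (328,287) and (327,350). All stand upright and about 2 mm or less from their dots. One last independent check, then I'll hand in.

Run:
```python
from h import *
c,im,d=grab('side'); tops(c,d,40,75,50)
for t in ['magnifier','phone']:
    print(t,[(atz(c,r['at'],0)[0][:2].round()) for r in ctrl.place_of(t,'side')[:1]])
s=ctrl.read_state();print(s['t'],s['ft_force']); print(ctrl.sign_off())
```

```text
top [130.  44.] z 67.8 circ [ 2447.  -1082.3] med [2481.7 -960.1] diam [ 113. 2075.]
top [399.  25.] z 67.8 circ [ 1515.5 -2412.3] med [ 1483.3 -2372.9] diam [1063.   60.]
top [469.  63.] z 67.4 circ [  749.8 -1604.4] med [  742.9 -1590.8] diam [31. 30.]
top [526. 106.] z 68.0 circ [  362.4 -1075.3] med [  361.4 -1071.9] diam [150.  27.]
top [341. 185.] z 61.5 circ [ 603.2 -168.6] med [ 604.5 -171. ] diam [55. 61.]
top [317. 197.] z 52.0 circ [623.5 -90. ] med [625.5 -92.8] diam [50. 47.]
top [297. 206.] z 66.1 circ [630.6 -15.2] med [630.2 -15.2] diam [34. 37.]
top [272. 221.] z 56.0 circ [643.3  65.4] med [645.1  63.8] diam [26. 26.]
top [562. 319.] z 62.9 circ [32.4 31.2] med [43.6 59.3] diam [ 81. 133.]
magnifier [array([721., 162.])]
phone [array([654.,  48.])]
47.6 [ 0.34020606  0.17119751 -0.79005239]
the job is handed in; nothing more can be done
None
```

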